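Load a gate valve into the leak-test fixture

TASK

Take the gate valve out of the white transport rack, lay it flat on the bench and let go so that you can change your grip from the valve body to the blue actuator, then put it into the green leak-test fixture with the flange end in the walled bay, sitting flat on the fixture's floor. Then slide the bolt with the red knob fully across the actuator to hold the valve down. Do not drop the valve, and leave the bottle, the blank flange and the spanner where they are.

Things in the scene. Friction and masses are not known exactly. Their poses are not given: they have to be found in the camera images.
- valve: Gate valve lying flat, 200 long, 44 high, 0.3-0.55 kg, balanced near the middle. Origin at its centre, 22 above its underside; z up, x along it from flange to actuator: steel flange plate x -100 to -86 (64 wide in y), bare aluminium body -86 to -10 (44 wide), blue actuator -10 to +100 (40 wide). Flat sides; level top and underside. Can be carried by the body (x -48) or the actuator (x +65).
- valve_flange (a point): Centre of the valve's steel flange plate, half-way up: valve x = -93.
- valve_actuator (a point): Grip point on the blue actuator (40 wide), half-way up: valve x = +65. It stays clear of walls and bolt when the valve is in the fixture.
- rack: White transport rack, fixed; the valve starts in it, axes alike. Origin on the bench under the valve's centre. Floor plate 12 thick, x -115 to 120, y +-50. Walls 72 high above the bench (16 over the valve's top), inner faces y +-24, 14 thick, x -5 to 105, end wall behind: 4 play round the actuator, no room for fingers. Flange and body stick out to -x, sides free. Lift the valve straight up.
- fixture: Green test fixture, fixed. Origin on the bench below the seated valve's centre, axes as the seated valve's. Floor plate 12 thick, x -126 to 114, y +-55. Green walls 72 high above the bench form the bay: channel for the body x -83 to 5, y +-25 (walls 15 thick); at its -x end a closed cross groove for the flange, x -103 to -83, y +-35. 3 play, no room for fingers. +x side open, actuator free.
- fixture_groove (a point): Where the flange's centre sits when the valve is seated: fixture x = -93, 34 above the bench (the seated valve's centre is also 34 above it). Lower the valve level, from straight above. Beside the actuator, at fixture x 5 to 31, stand a grey bolt bed (58 high, y -154 to -34) and a grey keeper post (76 high, y 34 to 48).
- bolt (a joint): Hold-down bolt of the fixture, a flat steel bar that slides level along the fixture's y at x = +18, 60 to 70 above the bench, 4 over the seated valve. 0 = fully across the valve, at its stop; 0.075 m = fully open, towards the fixture's -y. About 2 N of friction; stays where left. It starts open, its tip about 10 or more clear of the actuator.
- bolt_knob (a point): Mid-height (87 above the bench) of the upright red knob on the bolt: 18 diameter, from 70 to 104 above the bench. Moves with the bolt: fixture x = +18, y = -50 when closed, -125 when fully open. Can be gripped from above or pushed.
- solvent: Bystander: white bottle, red cap, 60 diameter, 150 high, standing; origin under its centre.
- blank: Bystander: steel blank flange, 70 diameter, 28 high; origin under its centre.
- spanner: Bystander: spanner 170 long lying along its x; origin near its middle, on the bench.
Not all that is in view belongs to the job. What is shaped like the valve but pink or yellow is not meant.

How it is judged (in metres and radians):
On the way, in this order (a step that is already met when the one before it is completed fails the run):
1. the valve lies flat on the bench itself, out of rack and fixture, let go and at rest (height (world z) of valve below 0.028 m and angle between valve's own z axis and vertical below 0.06 rad and linear speed of valve below 0.02 m/s and contact force between valve and the fingers below 0.1 N), for 0.2 s.
2. the valve is seated in the fixture, flange in the groove, and let go, the bolt still open (x of valve in the frame of fixture between -0.006 and 0.006 m and y of valve in the frame of fixture between -0.006 and 0.006 m and z of valve in the frame of fixture between 0.03 and 0.037 m and angle between the x axis of valve and the x axis of fixture, either way round below 0.06 rad and angle between valve's own z axis and vertical below 0.05 rad and distance between valve_flange and fixture_groove below 0.02 m and linear speed of valve below 0.02 m/s and contact force between valve and the fingers below 0.1 N and value of joint bolt above 0.03 m), for 0.2 s.
At the end, for the whole second after the job is handed in: The valve is at rest in the fixture, flange in the cross groove (centre within 6 mm of the seat in x and y, 30 to 37 mm above the fixture's origin, 0.06 rad in line, level within 0.05 rad), released, the bolt within 6 mm of fully across; bottle, blank flange and spanner within 30 mm of their starts (x of valve in the frame of fixture between -0.006 and 0.006 m and y of valve in the frame of fixture between -0.006 and 0.006 m and z of valve in the frame of fixture between 0.03 and 0.037 m and angle between the x axis of valve and the x axis of fixture, either way round below 0.06 rad and angle between valve's own z axis and vertical below 0.05 rad and distance between valve_flange and fixture_groove below 0.02 m and linear speed of valve below 0.02 m/s and contact force between valve and the fingers below 0.1 N and value of joint bolt below 0.006 m and distance of each of solvent, blank, spanner from where it was at the start of the episode below 0.03 m); the robot touches nothing.
It fails at once if the valve falls (moves faster than 0.4 m/s while not held) (linear speed of valve above 0.4 m/s and contact force between valve and the fingers below 0.1 N).
It fails at once if the solvent bottle is moved more than 30 mm (distance of solvent from where it was at the start of the episode above 0.03 m).
It fails at once if the blank flange is moved more than 30 mm (distance of blank from where it was at the start of the episode above 0.03 m).
It fails at once if the spanner is moved more than 30 mm (distance of spanner from where it was at the start of the episode above 0.03 m).
It also fails if it takes over 66 s, if anything falls off the work surface, if the arm or the gripper's body presses on something with over 40 N, if the wrist force passes 120 N, or if a joint passes its speed limit or range.

ROBOT

A 7-joint arm with a two-finger parallel gripper is mounted at the origin on the work surface. World frame = base frame: x ahead of the robot, y to its left, z up, the work surface at z = 0. Lengths are in mm, angles in rad, forces in N, time in s.
With the tool pointing down it reaches from about 425 to 875 mm from the base axis. Payload 8.4 kg.
Tool frame: the origin (TCP) lies midway between the tips of the shut fingers; the grasp point (between the pads) lies 19 mm behind it; z points along the fingers, y is the direction in which the jaws open and shut (so a half turn about z gives the same grasp; the last joint's range is limited). The gripper opens to 87 mm and grips with 3 to 60 N. Pads are 19 mm wide; open, the fingers measure 117 mm over their backs; the gripper's body (75 mm by 190 mm) begins 51 mm behind the grasp point.
Start: joints at [-1.351, 0.333, 0.04, 1.465, -0.013, 1.343, -0.059], TCP at [203.728, 617.218, 222.546] pointing down, gripper open.
Joint ranges: [-2.58, 2.58], [-0.38, 2.09], [-1.3, 1.39], [0.25, 2.4], [-1.5, 4.64], [0.08, 2.09], [-2.65, 2.65]. Speed limits (rad/s): [2.22, 2.22, 2.79, 2.79, 3.14, 3.14, 3.14].

INTERFACE

Orientations are given as [roll, pitch, yaw] about the fixed x, y, z axes, in that order (R = Rz(yaw) Ry(pitch) Rx(roll)).
In Python, from bench import sensors, cams, ctrl gives the robot as it stands.
- The arm moves only by the tool send_rows, never from a script. Its argument "commands" is a list that holds one entry, the list of rows, each a list of 4 numbers: the shift along the tool's x, y, z in mm, then the turn about the tool's z in degrees. In form: [[[x, y, z, spin], ...]]. A call has 1 to 5 rows; each row is the pose to reach, as a shift and turn from the pose commanded when the call began, along the tool's axes at that moment; what a row does not reach only later rows make up. A row lasts 1/10 s, in which the tool goes at most 50 mm and 8.59 degrees, less where a joint would pass 70% of its speed; a pose out of reach is approached as far as the arm can. A call with a gripper value outside its range is refused whole. "gripper" is the closure, from -1 (fully open) to 1 (shut), so that 0 is half open, set as the call begins (left out, the last holds). The fingers move at their own pace and stop on an object; "force" is the grip in N (left out, the last holds). Time passes only in rows, so rows that repeat a pose let the fingers close. It gives the time, the measured TCP pose, the force and the opening at its end, in the units of the state.
- sensors.state(): the state, without advancing time (a new reading comes with each control period).
- cams.read_camera(name): name is "scene" or "top"; returns a dict with "pixels" (384x512x3 uint8, red, green, blue), "camera_matrix" (3x3 intrinsics, pixels), "xyz" and "attitude" of the camera in the world. Camera axes: x right, y down, z forward; pixel columns grow to the right and rows downward; lengths in mm; the calibration is good to about 2 mm. A picture is of the moment at which its call begins. There is no depth.
- ctrl.close_job(): hands the job in, once; it reports no verdict.
Trained networks look in the newest picture that a camera, given by its name, has taken for a name from the list of things; names that differ only in an ending like _2 or _b are one class to them, and where a whole thing is asked for, a point or a joint stands for the part that bears it (a point fixed in the world has none). Each returns a list of dicts, best first, with "p" (0 to 1); they miss things now and then, are a little off and sometimes report something else, mostly with a low value. They report only what shows in the picture. A call takes as long as a camera call. They do not tell look-alikes from the thing itself.
- cams.find_in(camera, query): "box" ([left, top, width, height] as shares, 0 to 1, of the picture: columns of its width, rows of its height, round what is visible of it).
- cams.regions_of(camera, query): "region" (384x512 bool, what is visible of it) and "box" ([left, top, width, height] as shares, 0 to 1, of the picture: columns of its width, rows of its height, round what is visible of it).
- cams.landmark_of(camera, query): "point" ([column, row] as shares, 0 to 1, of the picture: columns of its width, rows of its height: a listed point, or the origin of a listed thing).
The state is a dict: "time": time; "qpos": joint angles; "joint_velocities": joint speeds; "joint_torque": joint torques, N m; "tool_pos": TCP position; "eef_rot": TCP orientation; "contact_force": force on the tool from outside, world axes, zero at the start; "torque": the same for the moment, N m; "opening": finger opening in mm.
Only numpy, scipy, OpenCV 4.12 (cv2) and the standard library are available. Lean on these libraries where they do the work, as an engineer would, in place of code of your own. Each camera call takes 0.05 s, during which the arm holds its last target.

## Working session

There is one attempt and no reset: what is moved stays moved. The work goes in short steps, Python scripts to look and compute and a tool call to move; the robot and the scene stay as the last step left them, time stands still between calls to the robot, and variables do not carry over. Pictures are saved under pics/ and viewed, and the job is handed in when it is done.

Besides the shell and the picture viewer there is one more tool, called by a JSON object that holds its "method" and its "body", one argument or row to a line. send_rows: Moves the arm, as the interface text tells. Its arguments: {"type":"object","properties":{"commands":{"type":"array"},"gripper":{"type":"number"},"force":{"type":"number"}},"required":["commands"]}

```bash
ls; mkdir -p pics
python3 - <<'E'
from bench import sensors, cams, ctrl
import cv2
s=sensors.state()
for k in s: print(k,s[k])
for n in ("scene","top"):
    c=cams.read_camera(n)
    cv2.imwrite(f"pics/{n}0.png",cv2.resize(c["pixels"][:,:,::-1],(768,576),interpolation=cv2.INTER_CUBIC))
    print(n,c["camera_matrix"],c["xyz"],c["attitude"])
    for q in ("valve","rack","fixture","bolt_knob","solvent","blank","spanner"):
        print(q,[(round(d["p"],2),[round(x,3) for x in d["box"]]) for d in cams.find_in(n,q)][:4])
E
```

```text
pics
time 0.0
qpos [-1.35120043  0.33393277  0.03987139  1.46627043 -0.013378    1.34324865
 -0.05852067]
joint_velocities [-8.01844136e-04 -1.27128143e-04 -2.16966934e-05  2.13302944e-03
 -1.25302564e-03 -1.92824420e-03  2.44531917e-04]
joint_torque [-4.93260063e-05 -6.56338048e+01  1.33513290e+00 -4.03813183e+01
 -5.98367094e-02  4.41244687e-02  1.49456005e-04]
tool_pos [203.61701635 616.80909919 221.64549763]
eef_rot [-3.14000437e+00  1.30011722e-04  2.82276623e+00]
contact_force [ 0.10268031  0.50153468 -0.2584401 ]
torque [-0.02833401  0.02731869  0.00448008]
opening 86.95378333789077
scene [[450.28445524   0.         256.54241675]
 [  0.         450.28445524 185.96971525]
 [  0.           0.           1.        ]] [ 860.59783693 -476.64815124 1269.56452788] [-2.60699567 -0.006996    0.49806726]
valve [(0.67, [0.365, 0.319, 0.071, 0.133]), (0.64, [0.504, 0.157, 0.089, 0.086]), (0.62, [0.495, 0.391, 0.122, 0.05])]
rack [(0.57, [0.486, 0.393, 0.142, 0.112])]
fixture [(0.95, [0.277, 0.649, 0.187, 0.237])]
bolt_knob [(0.6, [0.341, 0.749, 0.041, 0.123])]
solvent [(0.93, [0.577, 0.678
[... 206 characters left out ...]
.         258.4389127 ]
 [  0.         348.75622747 192.06783373]
 [  0.           0.           1.        ]] [ 356.17469606  158.21948378 1124.76011482] [-2.97292142  0.02014695 -1.5623568 ]
valve [(0.95, [0.417, 0.637, 0.103, 0.169]), (0.91, [0.422, 0.402, 0.054, 0.168]), (0.69, [0.193, 0.559, 0.064, 0.18]), (0.67, [0.41, 0.388, 0.076, 0.193])]
rack [(0.76, [0.411, 0.38, 0.072, 0.203]), (0.37, [0.768, 0.483, 0.073, 0.031])]
fixture [(0.68, [0.691, 0.432, 0.142, 0.222])]
bolt_knob [(0.58, [0.761, 0.479, 0.073, 0.03]), (0.48, [0.691, 0.439, 0.145, 0.215])]
solvent [(0.72, [0.618, 0.262, 0.046, 0.081])]
blank [(0.65, [0.509, 0.317, 0.045, 0.053])]
spanner [(0.74, [0.315, 0.497, 0.019, 0.123])]
```

View pics/scene0.png

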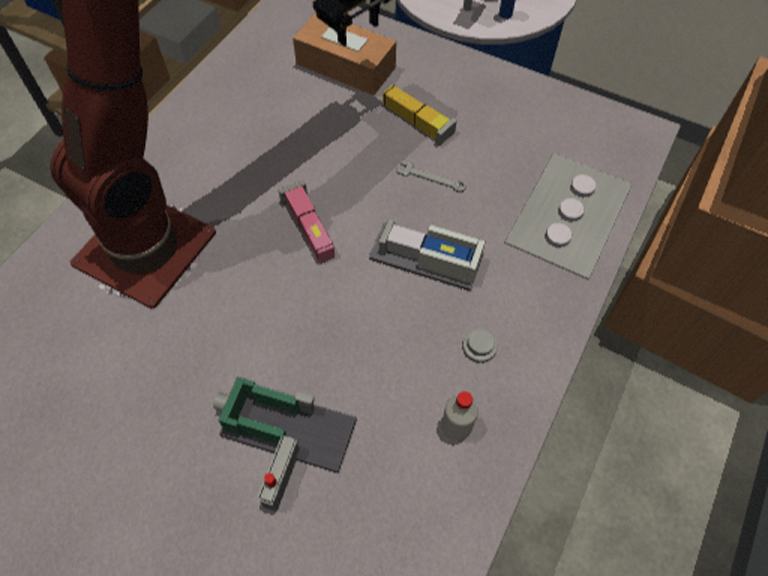

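View pics/top0.png

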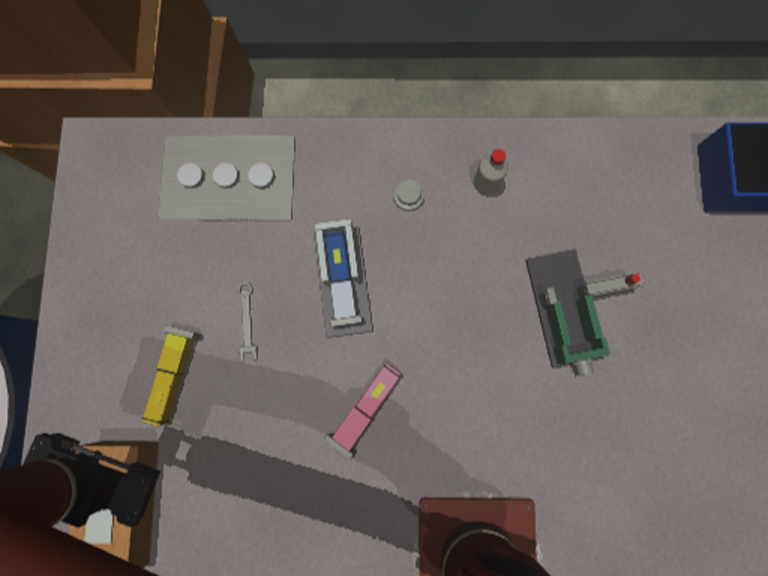

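In the top view the valve-shaped candidates are yellow at (170,375), pink at (365,410), and the blue-actuator valve in the white rack at (340,270). The last one fits: blue actuator, bare body, in the rack. I'll confirm it with enlarged crops.

```bash
cat > h.py <<'E'
import numpy as np, cv2
from scipy.spatial.transform import Rotation as Ro
from bench import sensors, cams, ctrl
def cam(n):
    c=cams.read_camera(n); K=np.array(c["camera_matrix"]); t=np.array(c["xyz"]); R=Ro.from_euler('xyz',c["attitude"]).as_matrix()
    return dict(img=c["pixels"],K=K,t=t,R=R)
def proj(c,P):
    q=(np.atleast_2d(P)-c["t"])@c["R"]; q=q@c["K"].T
    return q[:,:2]/q[:,2:]
def ray(c,uv,z):
    d=c["R"]@np.linalg.inv(c["K"])@np.array([uv[0],uv[1],1.]); s=(z-c["t"][2])/d[2]
    return c["t"]+s*d
def crop(c,u,v,w,h,f,name,grid=10):
    im=c["img"][v:v+h,u:u+w,::-1]; im=cv2.resize(im,None,fx=f,fy=f,interpolation=cv2.INTER_CUBIC)
    im=np.ascontiguousarray(im)
    for x in range((u//grid+1)*grid,u+w,grid): cv2.putText(im,str(x),(int((x-u+.5)*f)-8,8),0,.3,(0,255,255),1); cv2.line(im,(int((x-u+.5)*f),10),(int((x-u+.5)*f),14),(0,255,255),1)
    for y in range((v//grid+1)*grid,v+h,grid): cv2.putText(im,str(y),(0,int((y-v+.5)*f)),0,.3,(0,255,255),1); cv2.line(im,(20,int((y-v+.5)*f)),(24,int((y-v+.5)*f)),(0,255,255),1)
    cv2.imwrite(f"pics/{name}.png",im)
def pose(x,y,yaw,P):
    c,s=np.cos(yaw),np.sin(yaw); P=np.atleast_2d(P)
    return np.c_[x+c*P[:,0]-s*P[:,1], y+s*P[:,0]+c*P[:,1], P[:,2]]
E
python3 - <<'E'
from h import *
T=cam("top"); S=cam("scene")
np.save("caps.npy",dict(T=T,S=S),allow_pickle=True)
crop(T,200,140,60,90,6,"c1"); crop(T,345,160,90,95,6,"c2"); crop(S,240,140,90,60,8,"c3"); crop(S,140,245,105,100,6,"c4")
for n,c in (("top",T),("scene",S)):
  for q,z in (("valve",34),("rack",0),("fixture",0),("bolt_knob",87),("fixture_groove",34),("valve_flange",34),("valve_actuator",34),("solvent",0),("blank",0),("spanner",0)):
    for d in cams.landmark_of(n,q)[:3]:
        u=np.array(d["point"])*[512,384]; print(n,q,round(d["p"],2),u.round(1),ray(c,u,z).round(1)[:2])
E
```

```text
top valve 0.79 [110.7 250.2] [355.9 640.1]
top valve 0.77 [242.  272.8] [291.3 229.8]
top valve 0.56 [225.  186.4] [559.6 288.5]
top rack 0.63 [228.8 187.6] [562. 280.]
top fixture 0.64 [377.6 202.4] [ 515.6 -203.1]
top bolt_knob 0.75 [423.9 185.8] [ 554.2 -315.5]
top bolt_knob 0.26 [325.1 119.9] [762.  -25.3]
top bolt_knob 0.21 [165.4 214. ] [464.5 459.6]
top fixture_groove 0.66 [384.8 231.5] [ 420.1 -210. ]
top fixture_groove 0.5 [230.1 211.5] [479.2 270.5]
top valve_flange 0.86 [228.7 298.3] [215.7 268.9]
top valve_flange 0.82 [118.7 219.2] [452.7 622.4]
top valve_flange 0.71 [232.4 213.9] [471.8 263.1]
top valve_actuator 0.94 [222.4 167.1] [622.7 298.5]
top valve_actuator 0.81 [256.  251.7] [355.2 187.7]
top valve_actuator 0.58 [105.5 272. ] [289.7 650.8]
top solvent 0.98 [326.6 121. ] [792.1 -45.6]
top blank 0.71 [271.8 133. ] [749.4 139.1]
top spanner 0.67 [164.1 215.3] [469.3 488.8]
scene valve 0.82 [281.3 164.2] [550.2 282.3]
scene valve 0.74 [206.3 149.2] [302.8 214.9]
scene valve 0.61 [279.1  75.7] [364.  630.9]
scene rack 0.63 [284.6 172.1] [565.8 280.4]
scene fixture 0.77 [194.3 284.2] [ 509.2 -189.6]
scene fixture 0.2 [286.3 117.5] [466.3 491.5]
scene bolt_knob 0.65 [180.  316.8] [ 547.8 -300.8]
scene bolt_knob 0.58 [195.  283.9] [ 534.5 -207.6]
scene fixture_groove 0.92 [164.4 271.3] [ 423.1 -206.2]
scene valve_flange 0.92 [193.4 127.7] [216.2 270.5]
scene valve_flange 0.76 [258.3 157.7] [471.8 268.6]
scene valve_flange 0.67 [297.4  89.9] [454.7 600.4]
scene valve_actuator 0.98 [305.7 167.3] [625.8 310. ]
scene valve_actuator 0.84 [263.1  68. ] [293.2 636.8]
scene valve_actuator 0.57 [212.4 159.1] [341.5 190.6]
scene solvent 0.76 [305.4 282.5] [789.9 -30.4]
scene blank 0.66 [319.8 231.6] [759.2 138.1]
scene spanner 0.64 [291.1 120. ] [486.6 489.6]
```

```bash
cd pics; python3 -c "
import cv2,numpy as np
a=cv2.imread('c1.png');b=cv2.imread('c3.png');print(a.shape,b.shape)
"
```

```text
(540, 360, 3) (480, 720, 3)
```

View pics/c1.png

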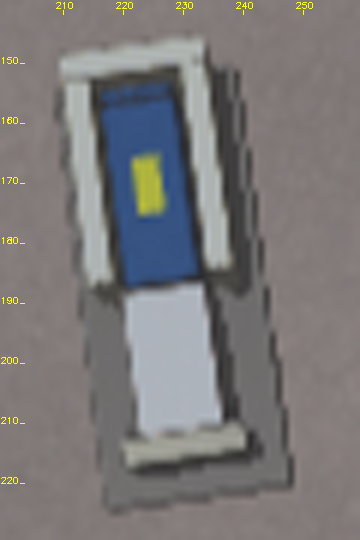

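View pics/c2.png

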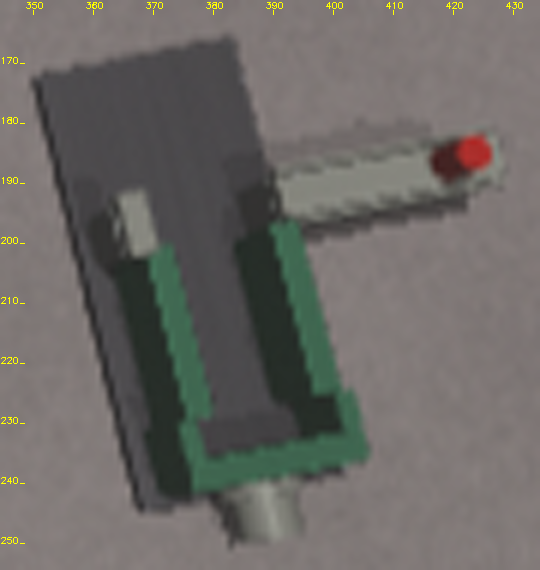

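View pics/c3.png

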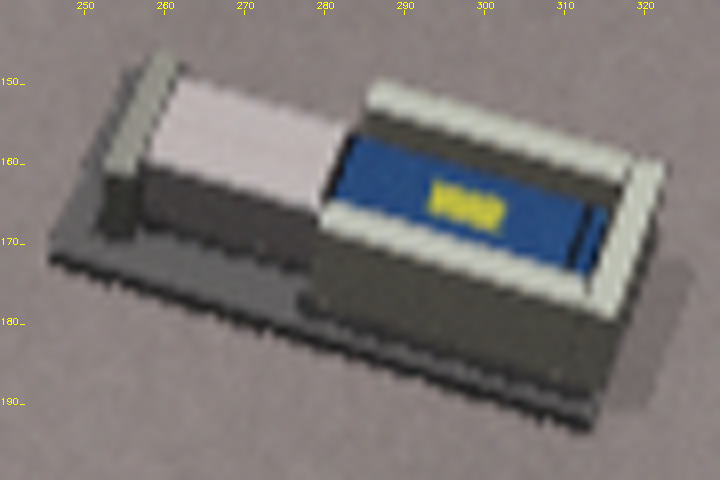

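View pics/c4.png

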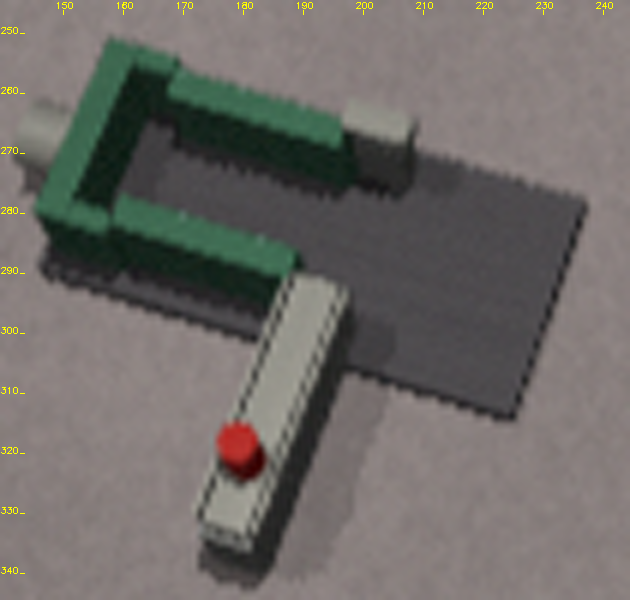

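Confirmed: the blue-actuator valve sits in the white rack, flange towards the robot, and the fixture is at right with its bolt open. Next I'll fit both poses from corner picks in both cameras.

```bash
cat > fit.py <<'E'
from h import *
from scipy.optimize import least_squares
d=np.load("caps.npy",allow_pickle=True).item(); T,S=d["T"],d["S"]
def px(p,u,v,f): return np.array(p)/f+[u-.5,v-.5]
# picks: (cam, model point, crop px)
def rackT(p): return px(p,200,140,6)
def fixT(p): return px(p,345,160,6)
def rackS(p): return px(p,240,140,8)
def fixS(p): return px(p,140,245,6)
V=[("T",(-115,50,0),rackT((110,512))),("T",(-115,-50,0),rackT((290,488))),
("T",(-10,22,56),rackT((126,291))),("T",(-10,-22,56),rackT((207,284))),
("T",(-86,32,56),rackT((124,443))),("T",(-86,-32,56),rackT((244,424))),
("T",(-5,38,72),rackT((86,288))),("T",(-5,-38,72),rackT((232,268))),("T",(-5,-24,72),rackT((206,272))),("T",(-5,24,72),rackT((113,284))),
("S",(-115,-50,0),rackS((50,262))),("S",(120,-50,0),rackS((588,433))),
("S",(-10,22,56),rackS((358,133))),("S",(-5,38,72),rackS((372,80))),("S",(-5,-24,72),rackS((328,202))),
("S",(-86,22,56),rackS((188,82))),("S",(-86,-22,56),rackS((147,162))),("S",(-100,-32,56),rackS((102,170))),("S",(-86,-32,56),rackS((138,178))),("S",(-100,32,56),rackS((160,55)))]
F=[("T",(-126,55,0),fixT((136,512))),("T",(114,55,12),fixT((34,76))),("T",(114,-55,12),fixT((235,38))),
("T",(5,25,72),fixT((172,244))),("T",(5,-25,72),fixT((272,226))),("T",(5,-40,72),fixT((300,221))),
("T",(-83,25,72),fixT((212,414))),("T",(-83,-25,72),fixT((314,396))),
("T",(-103,35,72),fixT((201,459))),
("T",(31,34,76),fixT((146,190))),("T",(31,48,76),fixT((118,196))),("T",(5,34,76),fixT((157,246))),
("S",(114,-55,0),fixS((514,420))),("S",(114,55,12),fixS((587,202))),("S",(-126,-55,0),fixS((44,284))),
("S",(5,25,72),fixS((333,146))),("S",(5,-25,72),fixS((300,248))),("S",(-103,-35,72),fixS((77,203))),("S",(-103,35,72),fixS((135,68))),
("S",(31,34,76),fixS((408,140))),("S",(31,48,76),fixS((414,118)))]
for name,L,x0 in (("rack",V,(561,288,.245)),("fix",F,(512,-190,.22))):
  for off in (0,.5):
    def res(p,full=False):
        r=[]
        for c,P,uv in L:
            C=T if c=="T" else S
            r.append((proj(C,pose(*p[:3],P))[0]-uv-off))
        return np.array(r) if full else np.ravel(r)
    for sel in ("TS","T","S"):
        L0=L; L=[l for l in L0 if l[0] in sel]
        s=least_squares(res,x0,loss="soft_l1"); print(name,off,sel,s.x.round(3),round(float(np.sqrt(np.mean(res(s.x)**2))),2))
        if off==0 and sel=="TS":
            for l,r in zip(L,res(s.x,True)): print("   ",l[0],l[1],r.round(1))
        L=L0
E
python3 fit.py
```

```text
rack 0 TS [5.60806e+02 2.81227e+02 1.44000e-01] 0.5
    T (-115, 50, 0) [-0.4 -0.1]
    T (-115, -50, 0) [ 0.2 -0.3]
    T (-10, 22, 56) [-0.6  0.8]
    T (-10, -22, 56) [-0.1  0. ]
    T (-86, 32, 56) [-0.6 -0.1]
    T (-86, -32, 56) [0.  0.3]
    T (-5, 38, 72) [ 0.1 -0.5]
    T (-5, -38, 72) [ 0.2 -0.5]
    T (-5, -24, 72) [ 0.1 -0.6]
    T (-5, 24, 72) [ 0.1 -0.4]
    S (-115, -50, 0) [0.2 0.7]
    S (120, -50, 0) [0.6 0.8]
    S (-10, 22, 56) [-0.6 -0.3]
    S (-5, 38, 72) [1.  0.2]
    S (-5, -24, 72) [ 0.3 -0.1]
    S (-86, 22, 56) [-1.3 -0.6]
    S (-86, -22, 56) [-0.7 -0.2]
    S (-100, -32, 56) [-0.2 -0. ]
    S (-86, -32, 56) [-0.7  0.2]
    S (-100, 32, 56) [-0.7 -0.7]
rack 0 T [5.60283e+02 2.81078e+02 1.48000e-01] 0.36
rack 0 S [5.61577e+02 2.81388e+02 1.39000e-01] 0.58
rack 0.5 TS [5.60869e+02 2.80059e+02 1.49000e-01] 0.75
rack 0.5 T [5.58715e+02 2.79491e+02 1.48000e-01] 0.36
rack 0.5 S [5.63918e+02 2.80442e+02 1.39000e-01] 0.59
fix 0 TS [ 5.12236e+02 -1.92572e+02  1.98000e-01] 0.55
    T (-126, 55, 0) [-0.   0.5]
    T (114, 55, 12) [ 0.2 -0.2]
    T (114, -55, 12) [-0.2 -0.2]
    T (5, 25, 72) [ 0. -0.]
    T (5, -25, 72) [-0.5 -0.1]
    T (5, -40, 72) [-0.3 -0.3]
    T (-83, 25, 72) [0.5 0.3]
    T (-83, -25, 72) [-0.1  0.1]
    T (-103, 35, 72) [0.8 0. ]
    T (31, 34, 76) [-0.2  1. ]
    T (31, 48, 76) [-0.1  0.9]
    T (5, 34, 76) [0. 0.]
    S (114, -55, 0) [0.5 1.1]
    S (114, 55, 12) [ 0.6 -0.2]
    S (-126, -55, 0) [-0.1 -1.2]
    S (5, 25, 72) [1.7 0.6]
    S (5, -25, 72) [0.6 0.4]
    S (-103, -35, 72) [-0.2 -0.1]
    S (-103, 35, 72) [ 0.2 -0.4]
    S (31, 34, 76) [-1.   0.8]
    S (31, 48, 76) [-0.3 -0.1]
fix 0 T [ 5.12609e+02 -1.92701e+02  1.90000e-01] 0.34
fix 0 S [ 5.11621e+02 -1.92414e+02  2.08000e-01] 0.65
fix 0.5 TS [ 5.12170e+02 -1.93642e+02  1.99000e-01] 0.62
fix 0.5 T [ 5.11076e+02 -1.94149e+02  1.89000e-01] 0.34
fix 0.5 S [ 5.13642e+02 -1.92958e+02  2.08000e-01] 0.65
```

```bash
cat > go.py <<'E'
import sys
from h import *
RACK=(560.8,281.2,.146); FIX=(512.3,-192.6,.195)
def go(x,y,z,yaw):
    s=sensors.state(); p=np.array(s["tool_pos"]); R=Ro.from_euler('xyz',s["eef_rot"]).as_matrix()
    d=R.T@(np.array([x,y,z])-p)
    cy=np.arctan2(R[1,0],R[0,0]); dy=(yaw-cy+np.pi)%(2*np.pi)-np.pi
    print("t",round(s["time"],2),"tcp",p.round(1),"rpy",np.array(s["eef_rot"]).round(4),"F",np.array(s["contact_force"]).round(1),"open",round(s["opening"],1),"q",np.array(s["qpos"]).round(2))
    print("shift tool",d.round(1),"spin deg",round(-np.degrees(dy),2))
if __name__=="__main__":
    a=[float(eval(v)) for v in sys.argv[1:]]; go(*a)
E
python3 - <<'E'
from go import *
g=pose(*RACK,(-48,0,0))[0]; print(g)
go(g[0],g[1],140,RACK[2]+np.pi)
E
```

```text
[513.3106759  274.21687057   0.        ]
t 1.9 tcp [203.7 617.2 222.6] rpy [-3.1416 -0.      2.8227] F [0.9 0.9 0.2] open 87.3 q [-1.35  0.33  0.04  1.47 -0.01  1.34 -0.06]
shift tool [-401.5 -228.7   82.5] spin deg -26.64
```

{"method": "send_rows", "body": {
  "commands": [
    [[-40,-23,0,-6],[-80,-46,0,-12],[-120,-69,0,-18],[-160,-92,0,-24],[-200,-115,0,-26.6]]
  ]
}}

```text
time: 2.4
tool_pos: [358.7, 443.8, 222.8]
eef_rot: [3.141, 0.0, -2.992]
contact_force: [0.9, 0.3, 0.0]
opening: 86.9
```

```bash
python3 go.py 513.3 274.2 140 3.2876
```

```text
t 2.4 tcp [358.7 443.8 222.8] rpy [ 3.1412e+00  3.0000e-04 -2.9921e+00] F [0.9 0.3 0. ] open 86.9 q [-1.06  0.17  0.1   1.67 -0.02  1.3   0.77]
shift tool [-127.6 -190.8   82.7] spin deg 0.2
```

{"method": "send_rows", "body": {
  "commands": [
    [[-25.5,-38,16,0],[-51,-76,32,0],[-76.5,-114.5,48,0],[-102,-153,65,0],[-127.5,-191,82,0.2]]
  ]
}}

```text
time: 2.9
tool_pos: [512.6, 273.3, 140.3]
eef_rot: [3.141, 0.001, -3.0]
contact_force: [0.5, 1.6, -0.1]
opening: 86.9
```

```bash
python3 - <<'E'
from h import *
T=cam("top"); S=cam("scene")
crop(T,160,110,130,120,6,"d1"); crop(S,220,100,110,100,7,"d2")
import subprocess
E
python3 go.py 513.3 274.2 21 3.2876
```

```text
t 3.0 tcp [514.7 267.2 138.5] rpy [-3.1371e+00 -1.2000e-03 -3.0092e+00] F [-1.   0.1 -0.2] open 86.8 q [-0.78  0.25  0.26  1.76 -0.07  1.14  1.2 ]
shift tool [  0.4   7.7 117.4] spin deg -0.78
```

View pics/d1.png

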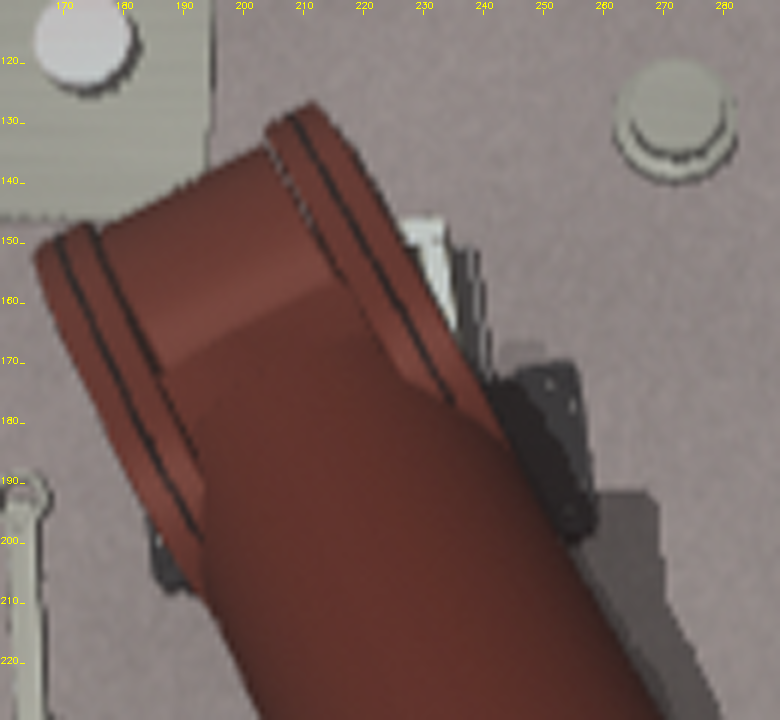

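View pics/d2.png

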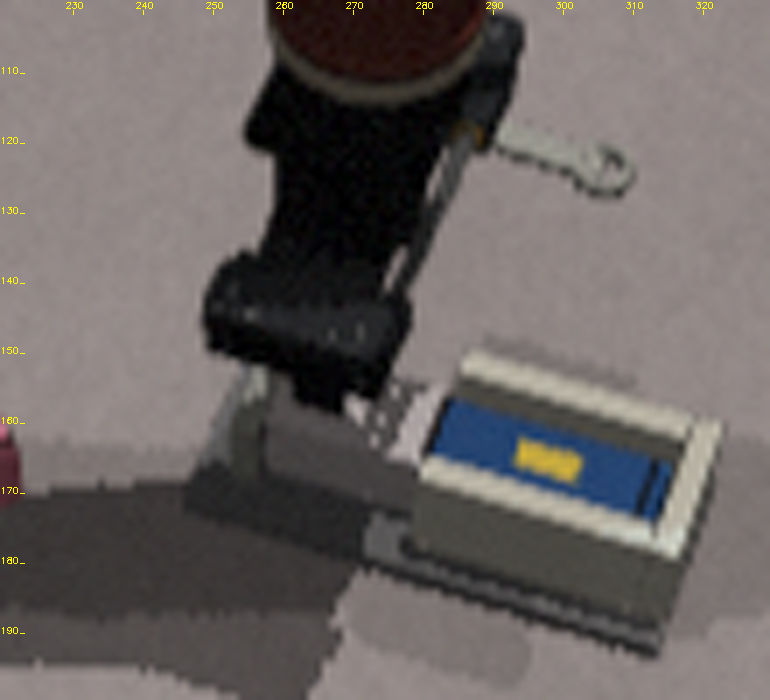

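The pictures show the gripper above the body, with overshoot still settling. I'll hold for a moment, then measure again.

{"method": "send_rows", "body": {
  "commands": [
    [[0,0,0,0],[0,0,0,0],[0,0,0,0]]
  ]
}}

```text
time: 3.3
tool_pos: [510.7, 276.6, 141.1]
eef_rot: [3.141, 0.0, -2.997]
contact_force: [0.0, -0.4, 0.2]
opening: 87.2
```

```bash
python3 go.py 513.3 274.2 21 3.2876
```

```text
t 3.3 tcp [510.7 276.6 141.1] rpy [ 3.1407e+00  5.0000e-04 -2.9970e+00] F [ 0.  -0.4  0.2] open 87.2 q [-0.78  0.25  0.25  1.75 -0.07  1.14  1.2 ]
shift tool [ -2.2  -2.8 120.1] spin deg -0.08
```

{"method": "send_rows", "body": {
  "commands": [
    [[0,0,10,0],[0,0,20,0],[0,0,30,0],[0,0,35,0],[0,0,40,0]]
  ]
}}

```text
time: 3.8
tool_pos: [511.2, 274.7, 99.7]
eef_rot: [-3.141, -0.001, -3.0]
contact_force: [-0.3, 0.0, 0.3]
opening: 87.1
```

```bash
python3 go.py 513.3 274.2 21 3.2876
```

```text
t 3.8 tcp [511.2 274.7  99.7] rpy [-3.1411e+00 -8.0000e-04 -2.9996e+00] F [-0.3  0.   0.3] open 87.1 q [-0.78  0.29  0.24  1.79 -0.08  1.07  1.21]
shift tool [-2.1 -0.7 78.7] spin deg -0.23
```

{"method": "send_rows", "body": {
  "commands": [
    [[-1,-0.5,18,0],[-2,-0.5,36,0],[-2,-0.5,54,0],[-2,-0.5,68,0],[-2,-0.5,78.5,0]]
  ]
}}

```text
time: 4.3
tool_pos: [513.3, 274.4, 21.0]
eef_rot: [-3.141, -0.001, -3.0]
contact_force: [0.7, 0.1, 0.9]
opening: 87.2
```

```bash
python3 go.py 513.3 274.2 21 3.2876
```

```text
t 4.3 tcp [513.3 274.4  21. ] rpy [-3.1412e+00 -7.0000e-04 -2.9997e+00] F [0.7 0.1 0.9] open 87.2 q [-0.76  0.39  0.23  1.85 -0.11  0.91  1.23]
shift tool [-0.  -0.2 -0. ] spin deg -0.24
```

{"method": "send_rows", "body": {
  "commands": [
    [[0,0,0,0],[0,0,0,0],[0,0,0,0],[0,0,0,0],[0,0,0,0]]
  ],
  "gripper": 1,
  "force": 10
}}

```text
time: 4.8
tool_pos: [513.8, 274.8, 22.6]
eef_rot: [3.141, 0.001, -3.0]
contact_force: [0.5, 0.1, -0.2]
opening: 55.1
```

{"method": "send_rows", "body": {
  "commands": [
    [[0,0,0,0],[0,0,0,0],[0,0,0,0],[0,0,0,0]]
  ],
  "gripper": 1,
  "force": 60
}}

```text
time: 5.2
tool_pos: [513.6, 274.8, 22.3]
eef_rot: [3.141, 0.0, -3.0]
contact_force: [-1.1, 0.5, 4.2]
opening: 43.6
```

{"method": "send_rows", "body": {
  "commands": [
    [[0,0,0,0],[0,0,-2,0],[0,0,-5,0],[0,0,-9,0],[0,0,-14,0]]
  ]
}}

```text
time: 5.7
tool_pos: [513.0, 274.2, 35.9]
eef_rot: [-3.141, -0.001, -3.0]
contact_force: [1.0, 0.9, -4.4]
opening: 43.5
```

{"method": "send_rows", "body": {
  "commands": [
    [[0,0,-7,0],[0,0,-15,0],[0,0,-23,0],[0,0,-31,0],[0,0,-39,0]]
  ]
}}

```text
time: 6.2
tool_pos: [513.5, 274.7, 75.9]
eef_rot: [3.141, 0.0, -3.0]
contact_force: [0.5, -0.0, -4.7]
opening: 43.3
```

```bash
python3 - <<'E'
from h import *
S=cam("scene")
crop(S,220,100,110,100,7,"e2")
E
python3 go.py 513.3 274.2 105 3.2876
```

```text
t 6.25 tcp [514.3 275.   77.3] rpy [ 3.1406e+00  1.9000e-03 -2.9998e+00] F [ 0.6 -0.1 -3.6] open 43.8 q [-0.77  0.32  0.24  1.81 -0.09  1.02  1.22]
shift tool [  1.   -0.6 -27.7] spin deg -0.24
```

View pics/e2.png

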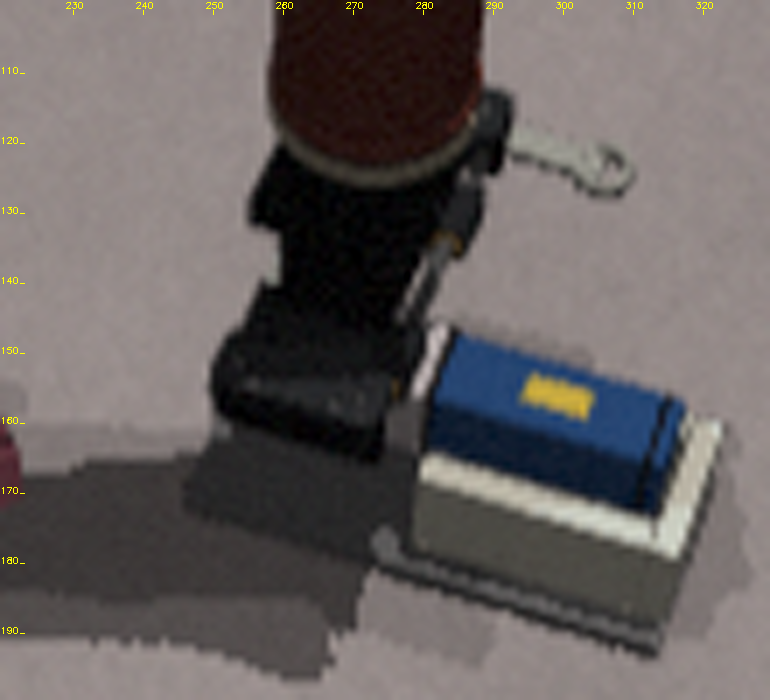

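The valve is held level and is already above the rack floor: the actuator top is at about (300,155) in the scene view. I'll raise it clear and carry it to the free bench between the rack and the fixture.

{"method": "send_rows", "body": {
  "commands": [
    [[0,0,-9,0],[0,0,-18,0],[0,0,-27,0],[0,0,-36,0],[0,0,-45,0]]
  ]
}}

```text
time: 6.75
tool_pos: [513.5, 274.6, 120.9]
eef_rot: [3.142, 0.0, -3.0]
contact_force: [0.7, -0.5, -3.9]
opening: 43.6
```

```bash
python3 go.py 493 45.7 120 3.3366
```

```text
t 6.75 tcp [513.5 274.6 120.9] rpy [ 3.1416e+00  1.0000e-04 -2.9997e+00] F [ 0.7 -0.5 -3.9] open 43.6 q [-0.78  0.27  0.25  1.77 -0.07  1.11  1.21]
shift tool [  52.7 -223.7    0.9] spin deg -3.04
```

{"method": "send_rows", "body": {
  "commands": [
    [[2,-8,0,0],[6,-25,0,-0.5],[12,-50,0,-1],[18,-75,0,-1.5],[24,-100,0,-2]]
  ]
}}

```text
time: 7.25
tool_pos: [503.4, 170.4, 119.7]
eef_rot: [-3.141, -0.001, -2.965]
contact_force: [0.5, 0.6, -5.9]
opening: 43.3
```

{"method": "send_rows", "body": {
  "commands": [
    [[6,-25,0,0],[12,-50,0,-0.5],[18,-75,0,-1],[23,-98,0,-1],[26,-113,0,-1]]
  ]
}}

```text
time: 7.75
tool_pos: [497.6, 53.8, 119.9]
eef_rot: [-3.141, -0.001, -2.949]
contact_force: [0.2, -0.3, -4.4]
opening: 43.8
```

```bash
python3 go.py 493 45.7 30 3.3366
```

```text
t 7.75 tcp [497.6  53.8 119.9] rpy [-3.1412e+00 -5.0000e-04 -2.9495e+00] F [ 0.2 -0.3 -4.4] open 43.8 q [-0.55  0.11  0.38  1.97 -0.05  1.07  1.61]
shift tool [ 6.  -7.1 89.9] spin deg -0.16
```

{"method": "send_rows", "body": {
  "commands": [
    [[0,0,12,0],[0,0,32,0],[0,0,52,0],[0,0,72,0],[0,0,86,0]]
  ]
}}

```text
time: 8.25
tool_pos: [497.1, 57.2, 32.1]
eef_rot: [3.141, -0.002, -2.946]
contact_force: [-0.9, -0.1, -5.6]
opening: 43.5
```

{"method": "send_rows", "body": {
  "commands": [
    [[0,0,5,0],[0,0,9,0],[0,0,12,0],[0,0,15,0],[0,0,17,0]]
  ]
}}

```text
time: 8.75
tool_pos: [498.4, 56.6, 17.3]
eef_rot: [3.141, 0.001, -2.947]
contact_force: [-0.6, 0.6, -4.8]
opening: 43.6
```

```bash
python3 - <<'E'
from h import *
S=cam("scene"); crop(S,200,150,110,100,7,"f2")
E
python3 go.py 497 47 10.5 3.3366
```

```text
t 8.8 tcp [498.2  56.5  17. ] rpy [ 3.1416e+00  2.0000e-04 -2.9472e+00] F [-0.9 -0.9 -5.3] open 43.7 q [-0.53  0.26  0.36  2.05 -0.12  0.85  1.67]
shift tool [ 3.  -9.   6.5] spin deg -0.04
```

View pics/f2.png

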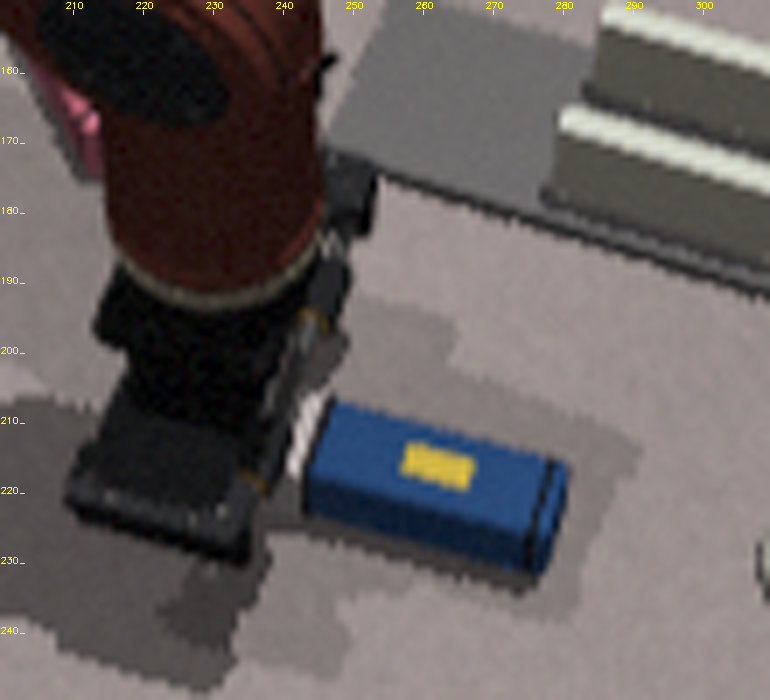

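Clear of everything and nearly on the bench. I'll set it down gently.

{"method": "send_rows", "body": {
  "commands": [
    [[0,0,1.5,0],[0,0,3,0],[0,0,4.5,0],[0,0,5.5,0],[0,0,6.5,0]]
  ]
}}

```text
time: 9.3
tool_pos: [498.2, 56.4, 10.5]
eef_rot: [-3.142, -0.0, -2.947]
contact_force: [-1.3, 0.5, -3.9]
opening: 43.4
```

{"method": "send_rows", "body": {
  "commands": [
    [[0,0,0.5,0],[0,0,1,0],[0,0,1.5,0],[0,0,1.5,0]]
  ]
}}

```text
time: 9.7
tool_pos: [498.2, 56.4, 10.2]
eef_rot: [3.141, -0.0, -2.948]
contact_force: [-7.9, -1.1, 14.9]
opening: 43.4
```

{"method": "send_rows", "body": {
  "commands": [
    [[0,0,-0.5,0],[0,0,-1,0]]
  ]
}}

```text
time: 9.9
tool_pos: [498.3, 56.4, 10.3]
eef_rot: [3.141, 0.0, -2.947]
contact_force: [-0.4, 0.2, -2.8]
opening: 43.5
```

{"method": "send_rows", "body": {
  "commands": [
    [[0,0,0,0],[0,0,0,0],[0,0,0,0],[0,0,0,0],[0,0,0,0]]
  ],
  "gripper": -1
}}

```text
time: 10.4
tool_pos: [498.3, 56.4, 10.1]
eef_rot: [-3.142, 0.0, -2.947]
contact_force: [-0.3, -0.7, 0.2]
opening: 75.8
```

{"method": "send_rows", "body": {
  "commands": [
    [[0,0,0,0],[0,0,0,0],[0,0,0,0]]
  ]
}}

```text
time: 10.7
tool_pos: [498.1, 56.4, 10.1]
eef_rot: [-3.142, -0.0, -2.947]
contact_force: [0.3, 0.6, -0.7]
opening: 86.4
```

{"method": "send_rows", "body": {
  "commands": [
    [[0,0,-20,0],[0,0,-45,0],[0,0,-70,0],[-20,0,-90,0],[-50,0,-100,0]]
  ]
}}

```text
time: 11.2
tool_pos: [547.8, 66.2, 112.3]
eef_rot: [3.141, 0.002, -2.948]
contact_force: [1.0, -0.4, 0.7]
opening: 87.0
```

{"method": "send_rows", "body": {
  "commands": [
    [[-25,0,0,0],[-45,0,0,0],[-63,0,0,0],[-63,0,0,0]]
  ]
}}

```text
time: 11.6
tool_pos: [610.5, 78.7, 109.7]
eef_rot: [-3.141, 0.0, -2.947]
contact_force: [-0.9, -0.1, -0.1]
opening: 86.9
```

```bash
python3 - <<'E'
from h import *
S=cam("scene"); crop(S,200,150,110,100,7,"g2")
T=cam("top"); crop(T,240,130,130,120,6,"g1")
np.save("caps2.npy",dict(T=T,S=S),allow_pickle=True)
E
python3 go.py 609 78.3 16 3.3366
```

```text
t 11.7 tcp [608.6  78.  109.6] rpy [-3.1412e+00 -1.0000e-03 -2.9475e+00] F [0.2 0.2 0.6] open 87.3 q [-0.51  0.36  0.38  1.71 -0.14  1.11  1.68]
shift tool [-0.5  0.3 93.6] spin deg -0.05
```

View pics/g2.png

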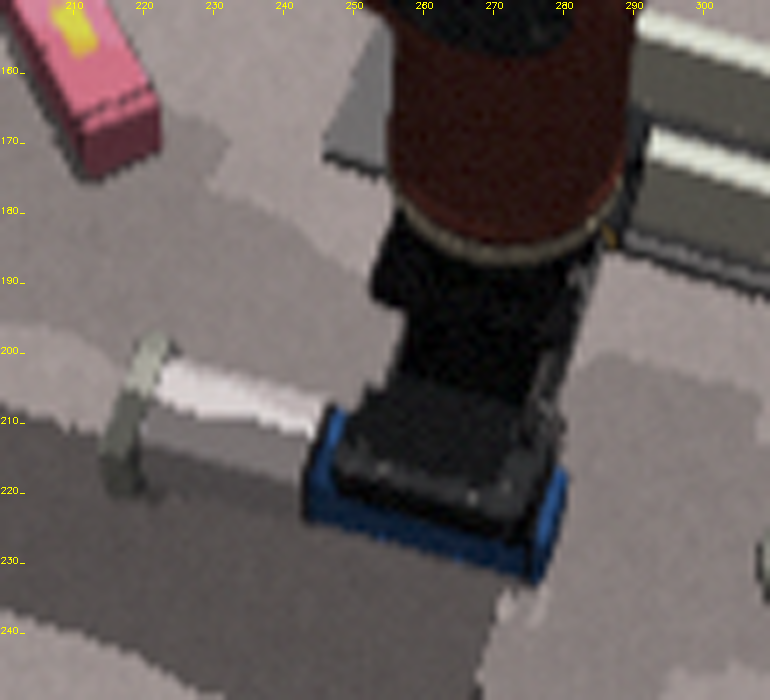

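View pics/g1.png

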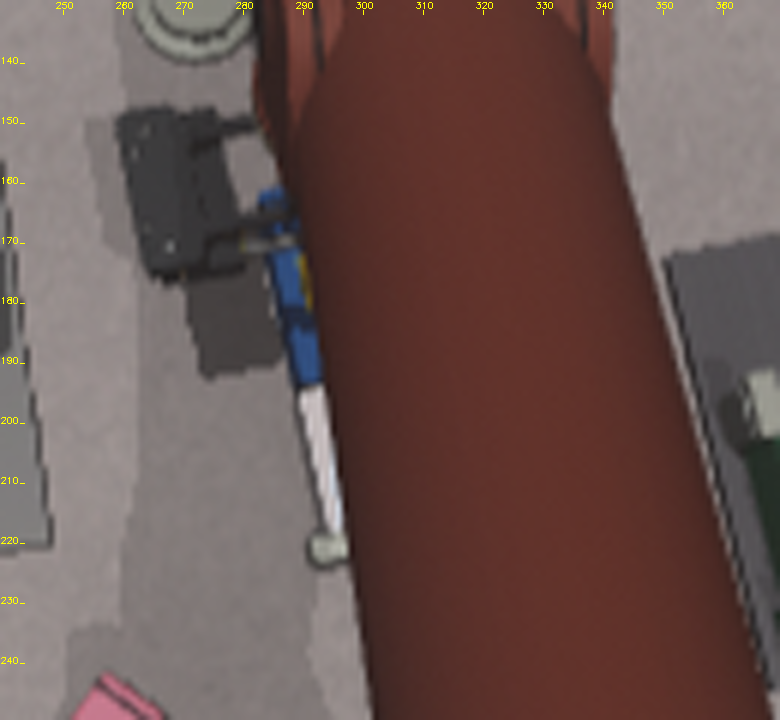

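Run:
```python
from h import *
from scipy.optimize import least_squares
d=np.load("caps2.npy",allow_pickle=True).item(); T,S=d["T"],d["S"]
s=lambda p:np.array(p)/7+[199.5,149.5]; t=lambda p:np.array(p)/6+[239.5,129.5]
L=[(S,(100,-20,0),s((537,585))),(S,(100,20,44),s((567,470))),(S,(-10,-20,0),s((304,521))),(S,(-10,20,44),s((337,404))),
(S,(-86,-32,0),s((143,498))),(S,(-86,32,44),s((180,345))),(S,(-100,32,44),s((150,333))),(S,(-86,22,44),s((168,357))),(S,(-100,-32,44),s((112,392))),(S,(-86,-32,44),s((150,402))),
(T,(-10,20,44),t((299,390))),(T,(100,20,44),t((258,192))),(T,(-86,32,44),t((306,540))),(T,(-100,32,22),t((309,566)))]
f=lambda p:np.ravel([proj(c,pose(*p,P))[0]-u for c,P,u in L])
r=least_squares(f,(545,65.7,.195),loss="soft_l1"); print(r.x.round(3)); print(f(r.x).reshape(-1,2).round(1).tolist())
print(pose(*r.x,(65,0,0)), pose(*r.x,(-48,0,0)))
```

```text
[5.45723e+02 6.76320e+01 1.94000e-01]
[[1.1, 1.0], [1.1, -0.1], [0.5, 0.4], [-0.4, -0.3], [-0.8, 0.4], [-0.0, -1.6], [0.0, -1.1], [0.6, -0.7], [-1.6, 7.9], [-2.7, 7.7], [-0.2, 0.2], [-0.3, -0.2], [-0.3, -0.3], [-0.4, 0.4]]
[[609.49777874  80.19376455   0.        ]] [[498.62802381  58.3557829    0.        ]]
```

{"method": "send_rows", "body": {
  "commands": [
    [[0,0,15,0],[0,0,40,0],[0,0,65,0],[0,0,85,0],[0,0,94,0]]
  ]
}}

```text
time: 12.2
tool_pos: [606.7, 77.8, 13.3]
eef_rot: [-3.142, -0.004, -2.947]
contact_force: [-0.1, -0.1, -0.3]
opening: 87.1
```

```bash
python3 go.py 609 78.2 10.2 3.3366
```

```text
t 12.2 tcp [606.7  77.8  13.3] rpy [-3.1415 -0.0038 -2.9474] F [-0.1 -0.1 -0.3] open 87.1 q [-0.48  0.46  0.35  1.78 -0.19  0.93  1.72]
shift tool [-2.4 -0.1  3.1] spin deg -0.05
```

{"method": "send_rows", "body": {
  "commands": [
    [[0,0,3,0],[0,0,4,0],[0,0,4,0]]
  ]
}}

```text
time: 12.5
tool_pos: [609.5, 78.3, 12.9]
eef_rot: [3.142, 0.001, -2.947]
contact_force: [-0.2, -0.4, 0.0]
opening: 87.1
```

```bash
python3 go.py 609 78.2 10.2 3.3366
```

```text
t 12.5 tcp [609.5  78.3  12.9] rpy [ 3.1415e+00  1.3000e-03 -2.9473e+00] F [-0.2 -0.4  0. ] open 87.1 q [-0.48  0.47  0.35  1.78 -0.2   0.93  1.72]
shift tool [0.6 0.  2.7] spin deg -0.04
```

{"method": "send_rows", "body": {
  "commands": [
    [[0,0,2,0],[0,0,2,0],[0,0,2,0],[0,0,2,0],[0,0,2,0]]
  ],
  "gripper": 1,
  "force": 10
}}

```text
time: 13.0
tool_pos: [609.1, 78.3, 10.2]
eef_rot: [3.142, 0.0, -2.947]
contact_force: [-1.1, 0.2, 0.6]
opening: 55.0
```

{"method": "send_rows", "body": {
  "commands": [
    [[0,0,0,0],[0,0,0,0],[0,0,0,0],[0,0,0,0],[0,0,0,0]]
  ],
  "gripper": 1,
  "force": 60
}}

```text
time: 13.5
tool_pos: [609.1, 78.4, 10.1]
eef_rot: [3.141, 0.0, -2.947]
contact_force: [-0.6, 0.8, 0.3]
opening: 39.6
```

{"method": "send_rows", "body": {
  "commands": [
    [[0,0,-1,0],[0,0,-3,0],[0,0,-6,0],[0,0,-10,0],[0,0,-15,0]]
  ]
}}

```text
time: 14.0
tool_pos: [608.8, 78.1, 25.2]
eef_rot: [-3.141, -0.0, -2.947]
contact_force: [0.0, 0.5, -6.0]
opening: 39.7
```

```bash
python3 go.py 609 78.2 10.2 3.3366
```

```text
t 14.0 tcp [608.8  78.1  25.2] rpy [-3.1415e+00 -5.0000e-04 -2.9474e+00] F [ 0.   0.5 -6. ] open 39.7 q [-0.49  0.45  0.36  1.77 -0.19  0.95  1.71]
shift tool [-0.2  0.1 15. ] spin deg -0.05
```

{"method": "send_rows", "body": {
  "commands": [
    [[0,0,-10,0],[0,0,-28,0],[0,0,-48,0],[0,0,-70,0],[0,0,-90,0]]
  ]
}}

```text
time: 14.5
tool_pos: [609.2, 78.1, 116.9]
eef_rot: [3.142, 0.001, -2.947]
contact_force: [0.8, 0.8, -5.6]
opening: 39.6
```

```bash
python3 - <<'E'
from h import *
S=cam("scene"); crop(S,200,140,110,100,7,"i2")
E
python3 go.py 576.1 -180.5 115 3.3366
```

```text
t 14.55 tcp [611.   78.3 120.5] rpy [ 3.1412  0.0053 -2.9476] F [ 2.3 -0.7 -2.6] open 39.6 q [-0.51  0.35  0.38  1.7  -0.14  1.12  1.68]
shift tool [  84.1 -247.2    4.9] spin deg -0.06
```

View pics/i2.png

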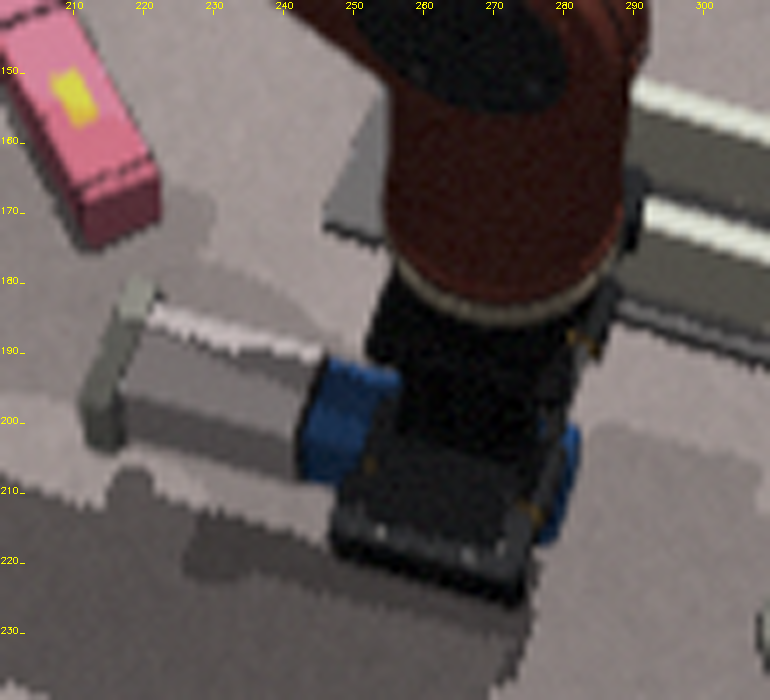

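The valve hangs level. I'll carry it across to a point above the fixture.

{"method": "send_rows", "body": {
  "commands": [
    [[3,-8,0,0],[9,-26,0,0],[17,-51,0,0],[26,-77,0,0],[35,-103,0,0]]
  ]
}}

```text
time: 15.05
tool_pos: [593.3, -31.3, 113.7]
eef_rot: [-3.142, -0.002, -2.947]
contact_force: [1.0, -1.1, -5.3]
opening: 39.5
```

{"method": "send_rows", "body": {
  "commands": [
    [[9,-26,0,0],[18,-52,0,0],[26,-77,0,0],[35,-102,0,0],[42,-123,0,0]]
  ]
}}

```text
time: 15.55
tool_pos: [575.4, -160.7, 113.8]
eef_rot: [3.142, -0.002, -2.949]
contact_force: [0.5, -0.1, -5.0]
opening: 39.4
```

{"method": "send_rows", "body": {
  "commands": [
    [[4,-12,0,0],[6,-18,0,0],[6,-20,0,0],[6,-20,0,0],[6,-20,0,0]]
  ]
}}

```text
time: 16.05
tool_pos: [575.4, -177.8, 114.9]
eef_rot: [3.141, -0.0, -2.946]
contact_force: [-0.5, 0.7, -5.6]
opening: 39.6
```

```bash
python3 go.py 576.1 -180.5 100 3.3366
python3 - <<'E'
from h import *
S=cam("scene"); crop(S,140,220,105,110,7,"j2")
T=cam("top"); crop(T,330,140,110,115,6,"j1")
np.save("caps3.npy",dict(T=T,S=S,q=sensors.state()),allow_pickle=True)
E
python3 go.py 576.1 -180.5 100 3.3366
```

```text
t 16.05 tcp [ 575.4 -177.8  114.9] rpy [ 3.141  -0.     -2.9457] F [-0.5  0.7 -5.6] open 39.6 q [-0.18  0.34  0.49  1.74 -0.18  1.11  2.14]
shift tool [-0.1 -2.8 14.9] spin deg 0.05
t 16.15 tcp [ 575.4 -178.1  115. ] rpy [ 3.1413e+00  1.0000e-04 -2.9457e+00] F [-0.5  0.2 -4.8] open 39.6 q [-0.18  0.34  0.49  1.74 -0.18  1.11  2.14]
shift tool [-0.2 -2.5 15. ] spin deg 0.05
```

View pics/j2.png

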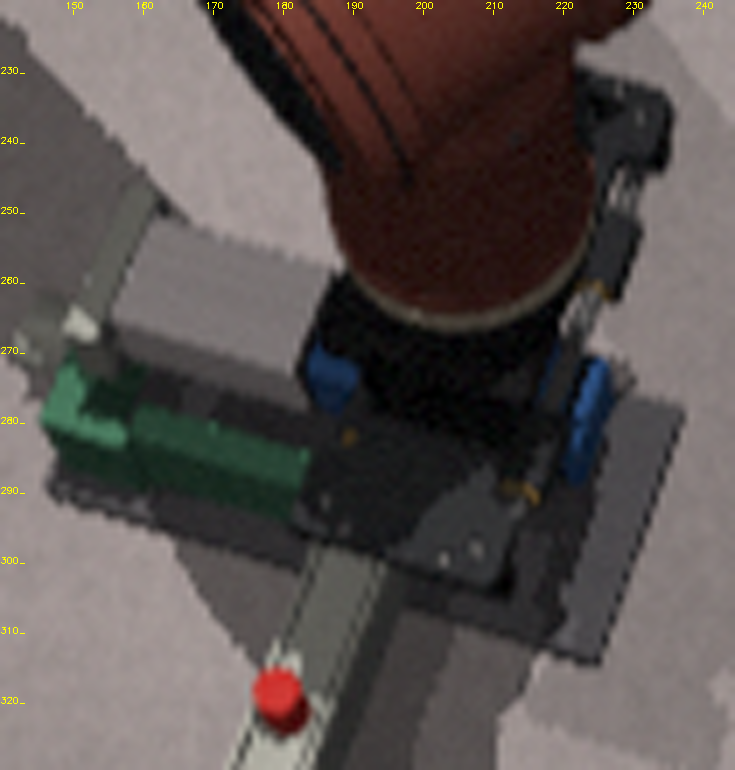

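View pics/j1.png

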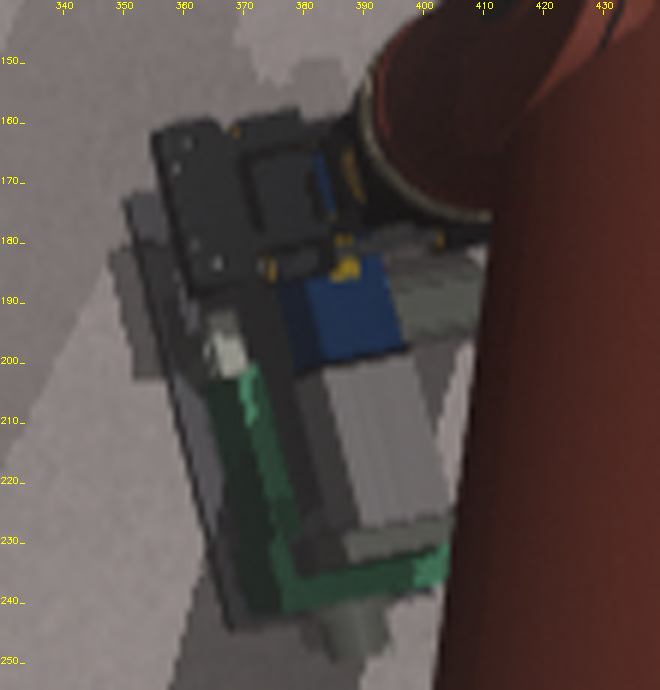

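```bash
cat > rel.py <<'E'
from h import *
from scipy.optimize import least_squares
d=np.load("caps3.npy",allow_pickle=True).item(); T,S=d["T"],d["S"]
s=lambda p:np.array(p)/7+[139.5,219.5]; t=lambda p:np.array(p)/6+[329.5,139.5]
zt=115-10.1+44
L=[(T,(-86,32,zt),t((345,541))),(T,(-100,32,zt),t((347,563))),(T,(-86,22,zt),t((362,527))),(T,(-10,22,zt),t((322,363))),(T,(-10,-22,zt),t((413,350))),
(S,(-10,22,zt),s((343,272))),(S,(-86,22,zt),s((160,222))),(S,(-86,-22,zt),s((110,315))),(S,(-10,-22,zt),s((302,375))),(S,(-100,32,zt),s((147,182)))]
for sel in ("TS","T","S"):
    LL=[l for l in L if (l[0] is T and "T" in sel) or (l[0] is S and "S" in sel)]
    f=lambda p:np.ravel([proj(c,pose(*p,P))[0]-u for c,P,u in LL])
    r=least_squares(f,(512,-192,.195),loss="soft_l1"); print(sel,r.x.round(3)); print(f(r.x).reshape(-1,2).round(1).tolist())
q=d["q"]; p=q["tool_pos"]; yaw=q["eef_rot"][2]+np.pi
print("FK valve", pose(p[0],p[1],yaw,(-65,0,0))[0].round(1), yaw)
E
python3 rel.py
```

```text
TS [ 5.13608e+02 -1.90448e+02  1.94000e-01]
[[-0.7, -1.7], [0.2, -0.3], [-0.0, -0.0], [-0.1, 0.6], [0.1, -0.1], [0.2, -0.1], [-0.2, -1.1], [0.2, 0.6], [-0.2, 0.4], [-1.7, -0.2]]
T [ 5.13016e+02 -1.90452e+02  1.99000e-01]
[[-0.6, -1.4], [0.4, -0.1], [0.1, 0.2], [-0.1, 0.9], [0.1, 0.1]]
S [ 5.14228e+02 -1.90640e+02  1.85000e-01]
[[0.5, 0.1], [0.1, -1.2], [0.4, 0.5], [-0.1, 0.6], [-1.3, -0.3]]
FK valve [ 511.6 -190.7    0. ] 0.1958518948982122
```

{"method": "send_rows", "body": {
  "commands": [
    [[0,-0.5,5,0],[0,-1,11,0],[0,-1.5,17,0],[0,-2,23,0],[0,-2,27,0]]
  ]
}}

```text
time: 16.65
tool_pos: [575.1, -181.2, 87.1]
eef_rot: [3.141, -0.001, -2.947]
contact_force: [-0.7, 0.2, -4.5]
opening: 39.3
```

{"method": "send_rows", "body": {
  "commands": [
    [[0,0,0,0],[0,0,0,0],[0,0,0,0]]
  ]
}}

```text
time: 16.95
tool_pos: [575.7, -181.2, 88.4]
eef_rot: [-3.141, 0.0, -2.947]
contact_force: [0.3, 0.5, -4.7]
opening: 39.7
```

```bash
python3 - <<'E'
from h import *
S=cam("scene"); crop(S,140,220,105,110,7,"k2")
T=cam("top"); crop(T,330,140,110,115,6,"k1")
np.save("caps4.npy",dict(T=T,S=S,q=sensors.state()),allow_pickle=True)
E
python3 go.py 575.3 -180.2 88 3.3366
```

```text
t 17.05 tcp [ 575.7 -181.2   88.4] rpy [-3.1414e+00  5.0000e-04 -2.9472e+00] F [ 0.2  0.8 -6. ] open 39.8 q [-0.16  0.37  0.49  1.76 -0.19  1.06  2.15]
shift tool [0.2 1.  0.4] spin deg -0.04
```

View pics/k2.png

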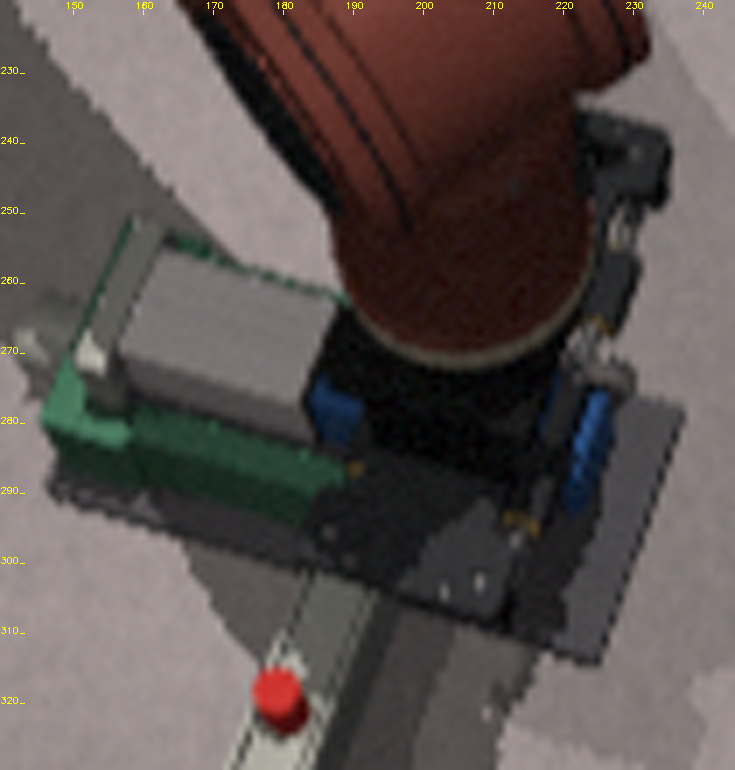

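View pics/k1.png

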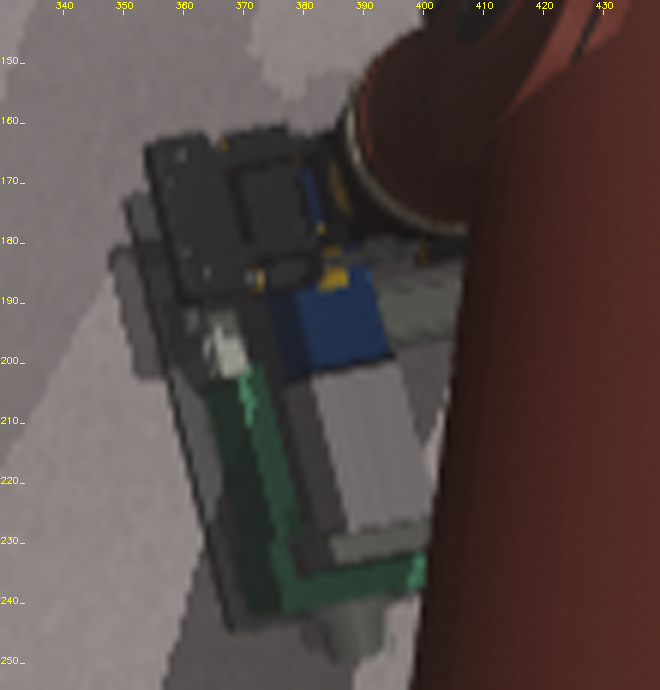

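```bash
cat > rel2.py <<'E'
from h import *
from scipy.optimize import least_squares
d=np.load("caps4.npy",allow_pickle=True).item(); T,S=d["T"],d["S"]
s=lambda p:np.array(p)/7+[139.5,219.5]; t=lambda p:np.array(p)/6+[329.5,139.5]
zb=88.4-10.1; zt=zb+44
L=[(T,(-86,32,zt),t((331,541))),(T,(-100,32,zt),t((333,564))),(T,(-86,22,zt),t((347,528))),(T,(-10,22,zt),t((311,378))),(T,(-10,-22,zt),t((398,362))),(T,(-100,32,zb),t((300,573))),
(S,(-10,22,zt),s((341,300))),(S,(-86,22,zt),s((172,252))),(S,(-86,-22,zt),s((120,345))),(S,(-10,-22,zt),s((303,398))),(S,(-100,32,zt),s((140,215))),(S,(-86,32,zt),s((165,228)))]
for sel in ("TS","T","S"):
    LL=[l for l in L if (l[0] is T and "T" in sel) or (l[0] is S and "S" in sel)]
    f=lambda p:np.ravel([proj(c,pose(*p,P))[0]-u for c,P,u in LL])
    r=least_squares(f,(512,-192,.195),loss="soft_l1"); print(sel,r.x.round(3)); print(f(r.x).reshape(-1,2).round(1).tolist())
q=d["q"]; p=q["tool_pos"]; yaw=q["eef_rot"][2]+np.pi
fk=pose(p[0],p[1],yaw,(-65,0,0))[0]; print("FK valve", fk, yaw)
# overlay of FIX inner edges (FIX est) and valve bottom/top at FK
def draw(c,u,v,f,name):
    im=cv2.imread(f"pics/{name}.png")
    def pl(P,po,col):
        q=((proj(c,pose(*po,P))-[u,v]+.5)*f).astype(int); cv2.polylines(im,[q.reshape(-1,1,2)],True,col,1)
    fx=(512.3,-192.6,.195)
    pl([(-103,35,72),(-83,35,72),(-83,25,72),(5,25,72),(5,-25,72),(-83,-25,72),(-83,-35,72),(-103,-35,72)],fx,(0,255,255))
    for z in (zb,zt): pl([(-100,32,z),(-86,32,z),(-86,22,z),(-10,22,z),(-10,20,z),(100,20,z),(100,-20,z),(-10,-20,z),(-10,-22,z),(-86,-22,z),(-86,-32,z),(-100,-32,z)],(fk[0],fk[1],yaw),(255,0,255))
    cv2.imwrite(f"pics/{name}o.png",im)
draw(T,330,140,6,"k1"); draw(S,140,220,7,"k2")
E
python3 rel2.py
```

```text
TS [ 5.12234e+02 -1.92867e+02  2.00000e-01]
[[-0.5, -0.5], [0.4, 0.5], [0.2, 1.0], [-0.4, -0.0], [-0.0, -0.3], [0.8, -0.3], [0.8, 0.1], [-1.3, -0.9], [-0.4, 0.6], [0.1, 1.2], [-0.0, -0.3], [1.2, -0.8]]
T [ 5.12231e+02 -1.93709e+02  1.84000e-01]
[[-0.8, -0.6], [0.1, 0.4], [0.0, 0.9], [-0.2, -0.1], [0.3, -0.1], [0.6, -0.3]]
S [ 5.11987e+02 -1.91986e+02  2.18000e-01]
[[0.7, -0.2], [-1.5, -0.7], [-0.4, 0.9], [0.3, 1.0], [-0.4, -0.1], [0.9, -0.6]]
FK valve [ 511.92813928 -193.7387971     0.        ] 0.19435602617474723
```

View pics/k1o.png

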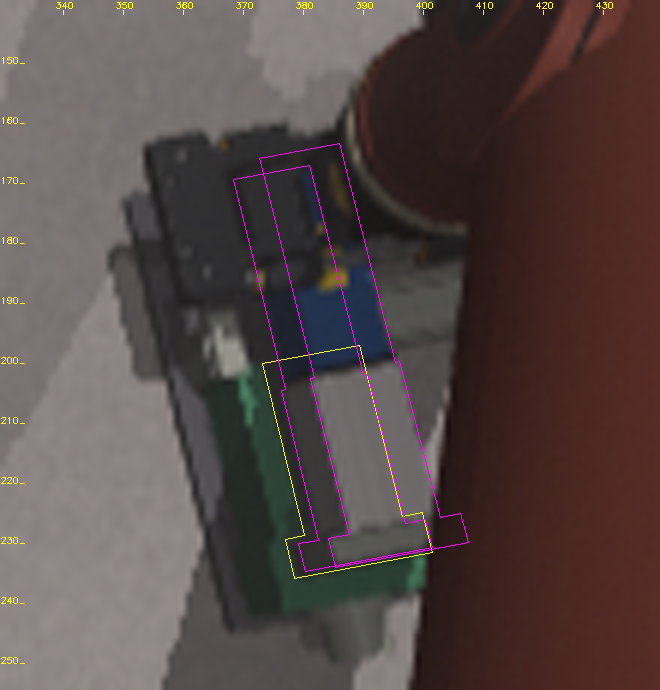

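View pics/k2o.png

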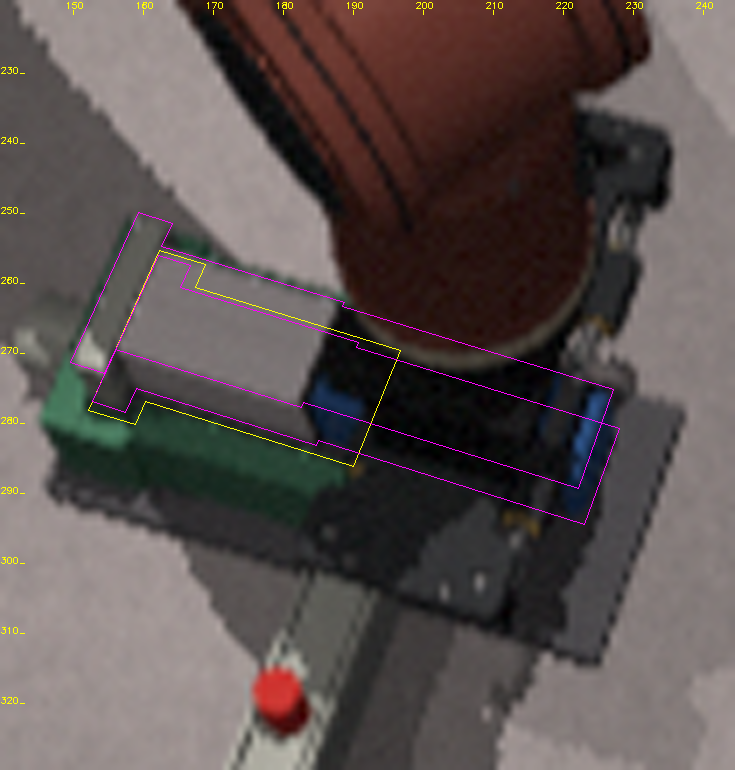

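In both cameras the valve's fitted pose agrees with the fixture's to about 0.5 mm and 0.005 rad. I'll lower it in stages and watch the force.

{"method": "send_rows", "body": {
  "commands": [
    [[0,0.4,3,0],[0,0.4,6,0],[0,0.4,9,0],[0,0.4,12,0],[0,0.4,15,0]]
  ]
}}

```text
time: 17.55
tool_pos: [575.3, -180.7, 72.7]
eef_rot: [3.142, -0.0, -2.947]
contact_force: [-0.5, 0.2, -4.5]
opening: 39.7
```

{"method": "send_rows", "body": {
  "commands": [
    [[0,0,4,0],[0,0,8,0],[0,0,12,0],[0,0,16,0],[0,0,20,0]]
  ]
}}

```text
time: 18.05
tool_pos: [575.4, -180.7, 52.7]
eef_rot: [-3.142, -0.0, -2.947]
contact_force: [0.0, -1.0, -4.9]
opening: 39.7
```

{"method": "send_rows", "body": {
  "commands": [
    [[0,0,4,0],[0,0,8,0],[0,0,12,0],[0,0,16,0],[0,0,20,0]]
  ]
}}

```text
time: 18.55
tool_pos: [575.4, -180.7, 32.7]
eef_rot: [-3.142, -0.0, -2.947]
contact_force: [-0.4, -0.1, -4.8]
opening: 39.6
```

```bash
python3 go.py 575.3 -180.2 22.1 3.3366
```

```text
t 18.55 tcp [ 575.4 -180.7   32.7] rpy [-3.1416 -0.     -2.9473] F [-0.4 -0.1 -4.8] open 39.6 q [-0.15  0.44  0.47  1.8  -0.23  0.96  2.18]
shift tool [ 0.   0.5 10.6] spin deg -0.04
```

{"method": "send_rows", "body": {
  "commands": [
    [[0,0,3,0],[0,0,6,0],[0,0,8,0],[0,0,9.5,0],[0,0,10.5,0]]
  ]
}}

```text
time: 19.05
tool_pos: [575.5, -180.8, 22.6]
eef_rot: [-3.141, 0.0, -2.947]
contact_force: [-0.6, 0.4, -4.4]
opening: 39.6
```

{"method": "send_rows", "body": {
  "commands": [
    [[0,0,0.5,0],[0,0,1,0],[0,0,1,0]]
  ]
}}

```text
time: 19.35
tool_pos: [575.5, -180.7, 22.1]
eef_rot: [3.141, 0.0, -2.947]
contact_force: [-2.0, 1.1, 2.4]
opening: 39.5
```

Floor contact came at the expected height, so I release now.

{"method": "send_rows", "body": {
  "commands": [
    [[0,0,0,0],[0,0,0,0],[0,0,0,0],[0,0,0,0],[0,0,0,0]]
  ],
  "gripper": -1
}}

```text
time: 19.85
tool_pos: [575.5, -180.8, 21.6]
eef_rot: [-3.141, 0.0, -2.947]
contact_force: [-0.5, 0.7, 0.5]
opening: 71.4
```

{"method": "send_rows", "body": {
  "commands": [
    [[0,0,0,0],[0,0,0,0],[0,0,0,0],[0,0,-4,0],[0,0,-12,0]]
  ]
}}

```text
time: 20.35
tool_pos: [575.0, -180.7, 33.5]
eef_rot: [3.141, -0.001, -2.947]
contact_force: [-0.3, -1.2, 0.4]
opening: 86.9
```

{"method": "send_rows", "body": {
  "commands": [
    [[0,0,-20,0],[0,0,-45,0],[0,0,-70,0],[0,0,-100,0],[0,0,-125,0]]
  ]
}}

```text
time: 20.85
tool_pos: [575.6, -181.0, 161.0]
eef_rot: [-3.141, 0.001, -2.948]
contact_force: [1.3, -0.6, 0.0]
opening: 87.0
```

{"method": "send_rows", "body": {
  "commands": [
    [[-10,20,0,0],[-20,50,0,0],[-20,90,0,0],[-20,120,0,0],[-20,140,0,0]]
  ]
}}

```text
time: 21.35
tool_pos: [567.7, -36.8, 159.3]
eef_rot: [3.141, 0.001, -2.945]
contact_force: [-0.0, 0.3, -0.1]
opening: 87.0
```

```bash
python3 - <<'E'
from h import *
S=cam("scene"); crop(S,140,220,105,110,7,"m2")
T=cam("top"); crop(T,330,140,110,115,6,"m1")
np.save("caps5.npy",dict(T=T,S=S,q=sensors.state()),allow_pickle=True)
E
python3 go.py 575.3 -180.2 88 3.3366
```

```text
t 21.45 tcp [567.8 -35.8 159.2] rpy [ 3.1402e+00  7.0000e-04 -2.9426e+00] F [ 1.  -0.  -0.2] open 86.9 q [-0.39  0.22  0.44  1.77 -0.1   1.18  1.84]
shift tool [  21.3 -143.1   71. ] spin deg 0.23
```

View pics/m2.png

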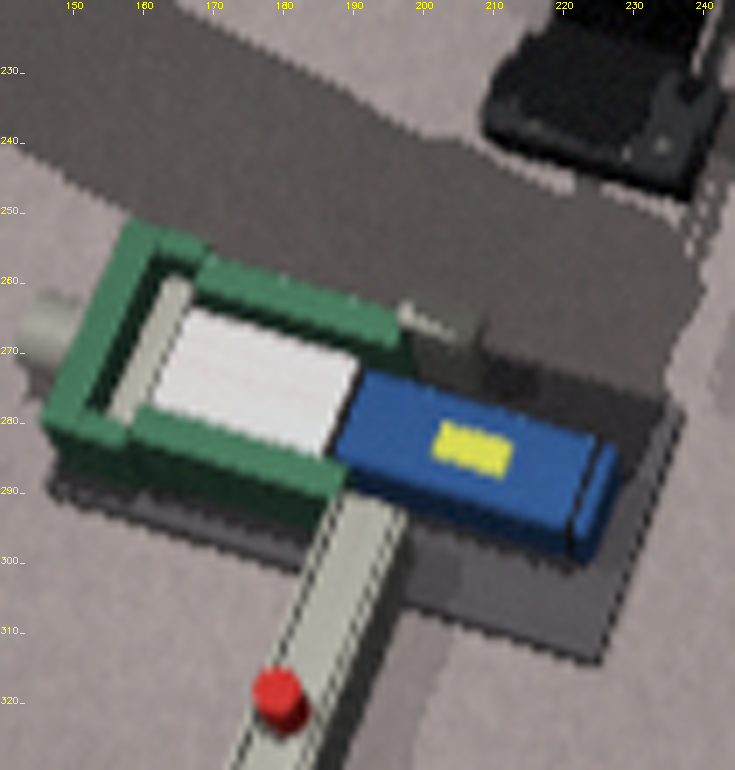

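View pics/m1.png

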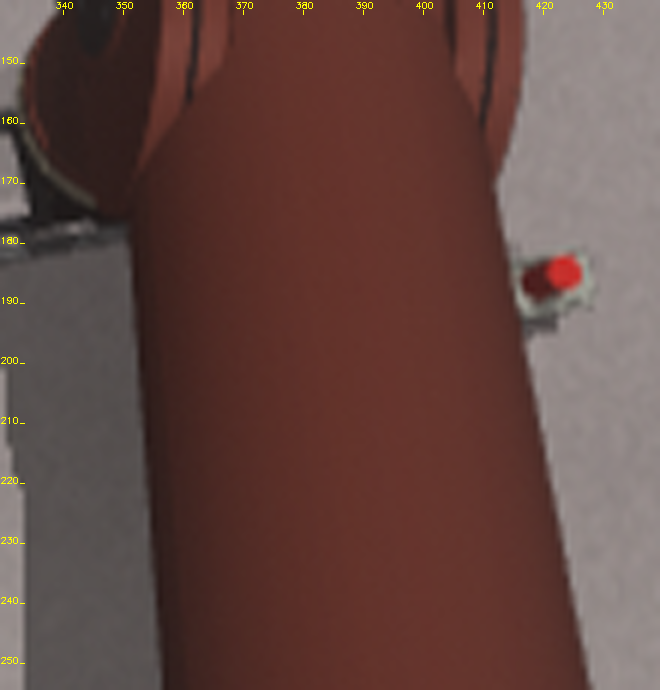

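The scene view shows the valve seated: flange in the groove at about (165,272), body between the green walls, actuator free. The bolt is open with its knob at (179,318). Next I'll locate the knob precisely.

```bash
python3 - <<'E'
from h import *
d=np.load("caps5.npy",allow_pickle=True).item(); T,S=d["T"],d["S"]
FIX=(511.6,-193.2,.195)
for n,c,u in (("T",T,(423.5,184.8)),("S",S,(179.2,318.1))):
    p=ray(c,u,104); 
    v=p-np.array([*FIX[:2],0]); cc,ss=np.cos(FIX[2]),np.sin(FIX[2]); print(n,p.round(1),"fix",(cc*v[0]+ss*v[1]).round(1),(-ss*v[0]+cc*v[1]).round(1))
# valve seated check from scene
from scipy.optimize import least_squares
s=lambda p:np.array(p)/7+[139.5,219.5]
L=[((-10,22,56),s((360,362))),((-10,-22,56),s((327,457))),((-86,22,56),s((193,308))),((-86,-22,56),s((152,407))),((-86,32,56),s((193,282))),((-100,32,56),s((165,275))),((100,20,56),s((618,450)))]
f=lambda p:np.ravel([proj(S,pose(*p,P))[0]-u for P,u in L])
r=least_squares(f,(512,-192,.195),loss="soft_l1"); print("valve seated (scene)",r.x.round(3),f(r.x).reshape(-1,2).round(1).tolist())
k=pose(*FIX,(18,-122,0))[0]; print("knob",k)
E
python3 go.py "511.6+18*.981+122*.1938" "-193.2+18*.1938-122*.981" 135 3.3366
```

```text
T [ 554.1 -306.8  104. ] fix 19.6 -119.7
S [ 552.3 -307.1  104. ] fix 17.9 -119.6
valve seated (scene) [ 5.11240e+02 -1.93705e+02  1.91000e-01] [[0.5, -0.1], [-0.7, 0.8], [-0.5, -0.2], [-1.0, -0.1], [0.9, 0.3], [0.3, -0.1], [0.3, -0.5]]
knob [ 552.89837532 -309.40001806    0.        ]
t 21.45 tcp [567.8 -35.8 159.2] rpy [ 3.1402e+00  7.0000e-04 -2.9426e+00] F [ 1.  -0.  -0.2] open 86.9 q [-0.39  0.22  0.44  1.77 -0.1   1.18  1.84]
shift tool [  68.8 -265.2   23.8] spin deg 0.23
```

{"method": "send_rows", "body": {
  "commands": [
    [[6,-22,0,0],[16,-60,0,0],[27,-102,0,0],[38,-144,0,0],[49,-186,0,0]]
  ]
}}

```text
time: 21.95
tool_pos: [555.3, -234.4, 159.4]
eef_rot: [-3.141, 0.001, -2.948]
contact_force: [0.6, 0.2, 0.6]
opening: 87.0
```

{"method": "send_rows", "body": {
  "commands": [
    [[9,-35,4,0],[15,-60,10,0],[19,-74,16,0],[19,-77,20,0],[19,-77,22,0]]
  ]
}}

```text
time: 22.45
tool_pos: [552.1, -310.2, 136.1]
eef_rot: [3.141, -0.0, -2.947]
contact_force: [-1.1, 0.1, 0.3]
opening: 86.7
```

{"method": "send_rows", "body": {
  "commands": [
    [[0,0,0,0],[0,0,0,0]]
  ]
}}

```text
time: 22.65
tool_pos: [552.7, -309.1, 136.8]
eef_rot: [3.141, 0.0, -2.945]
contact_force: [0.3, -0.4, 0.8]
opening: 87.0
```

```bash
python3 - <<'E'
from h import *
S=cam("scene"); crop(S,140,230,105,110,7,"n2")
E
python3 go.py 552.7 -307.5 82 3.3366
```

```text
t 22.7 tcp [ 552.7 -309.4  136.9] rpy [ 3.1413e+00  6.0000e-04 -2.9454e+00] F [ 0.4 -0.1 -0.6] open 87.2 q [ 0.    0.39  0.56  1.64 -0.22  1.18  2.38]
shift tool [-0.3  1.8 54.9] spin deg 0.07
```

View pics/n2.png

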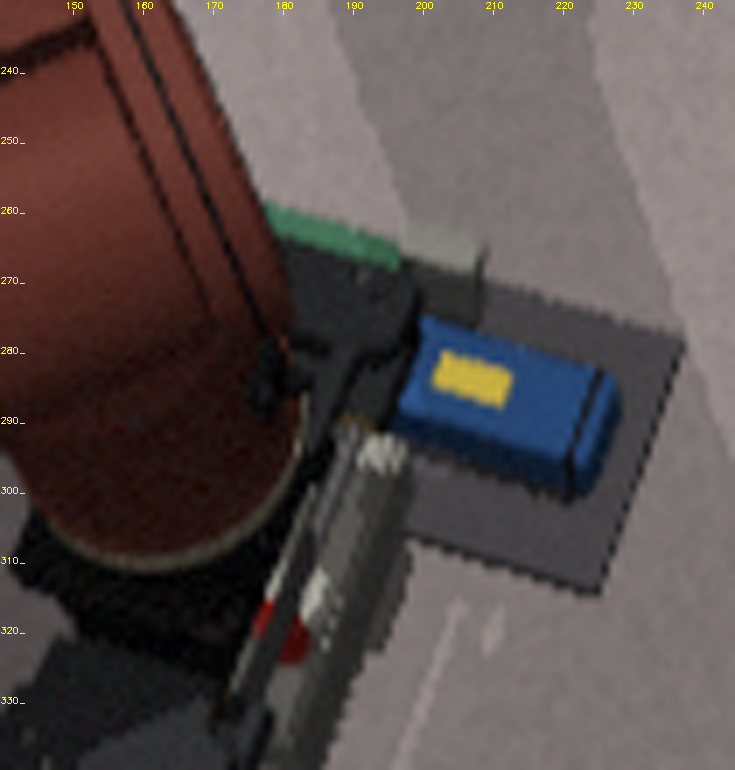

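The red knob shows at about (180,320), directly between the open fingers. I'll lower around it.

{"method": "send_rows", "body": {
  "commands": [
    [[0,0,8,0],[0,0,20,0],[0,0,34,0],[0,0,46,0],[0,0,54,0]]
  ]
}}

```text
time: 23.2
tool_pos: [551.3, -310.3, 80.6]
eef_rot: [3.141, -0.002, -2.947]
contact_force: [0.8, 0.7, -0.7]
opening: 87.0
```

{"method": "send_rows", "body": {
  "commands": [
    [[0,0,0,0],[0,0,0,0],[0,0,0,0],[0,0,0,0],[0,0,0,0]]
  ],
  "gripper": 1,
  "force": 10
}}

```text
time: 23.7
tool_pos: [552.3, -310.8, 83.0]
eef_rot: [-3.141, 0.001, -2.947]
contact_force: [0.4, -1.0, -0.2]
opening: 55.0
```

{"method": "send_rows", "body": {
  "commands": [
    [[0,0,0,0],[0,0,0,0],[0,0,0,0],[0,0,0,0],[0,0,0,0]]
  ]
}}

```text
time: 24.2
tool_pos: [552.0, -310.3, 82.5]
eef_rot: [3.141, -0.0, -2.947]
contact_force: [-0.6, 1.3, 0.0]
opening: 17.5
```

```bash
python3 go.py "511.6+18*.981+50*.1938" "-193.2+18*.1938-50*.981" 82 3.3366
```

```text
t 24.2 tcp [ 552.  -310.3   82.5] rpy [ 3.1410e+00 -2.0000e-04 -2.9471e+00] F [-0.6  1.3  0. ] open 17.5 q [ 0.02  0.45  0.54  1.69 -0.26  1.08  2.41]
shift tool [-1.  72.7  0.6] spin deg -0.03
```

{"method": "send_rows", "body": {
  "commands": [
    [[0,4,0,0],[0,12,0,0],[0,21,0,0],[0,30,0,0],[0,39,0,0]]
  ]
}}

```text
time: 24.7
tool_pos: [544.1, -271.6, 82.5]
eef_rot: [3.142, -0.0, -2.947]
contact_force: [0.9, -3.0, -1.5]
opening: 17.6
```

{"method": "send_rows", "body": {
  "commands": [
    [[0,8,0,0],[0,16,0,0],[0,22,0,0],[0,26,0,0],[0,28,0,0]]
  ]
}}

```text
time: 25.2
tool_pos: [538.7, -244.7, 82.6]
eef_rot: [3.141, -0.001, -2.947]
contact_force: [-1.0, -3.0, -0.3]
opening: 17.8
```

```bash
python3 go.py "511.6+18*.981+50*.1938" "-193.2+18*.1938-50*.981" 82 3.3366
```

```text
t 25.2 tcp [ 538.7 -244.7   82.6] rpy [ 3.1414e+00 -5.0000e-04 -2.9472e+00] F [-1.  -3.  -0.3] open 17.8 q [-0.09  0.36  0.54  1.79 -0.21  1.05  2.29]
shift tool [-1.4  5.7  0.6] spin deg -0.03
```

{"method": "send_rows", "body": {
  "commands": [
    [[0,1.5,0,0],[0,3,0,0],[0,4.5,0,0],[0,5.5,0,0],[0,6.5,0,0]]
  ]
}}

```text
time: 25.7
tool_pos: [537.6, -238.7, 82.5]
eef_rot: [3.142, -0.0, -2.948]
contact_force: [-3.5, -2.9, 0.8]
opening: 17.3
```

```bash
python3 go.py "511.6+18*.981+50*.1938" "-193.2+18*.1938-50*.981" 82 3.3366
```

```text
t 25.7 tcp [ 537.6 -238.7   82.5] rpy [ 3.1416e+00 -5.0000e-04 -2.9476e+00] F [-3.5 -2.9  0.8] open 17.3 q [-0.1   0.35  0.54  1.8  -0.21  1.04  2.28]
shift tool [-1.3 -0.3  0.5] spin deg -0.06
```

{"method": "send_rows", "body": {
  "commands": [
    [[0,0.5,0,0],[0,1,0,0],[0,1.5,0,0],[0,1.5,0,0]]
  ]
}}

```text
time: 26.1
tool_pos: [537.5, -238.6, 82.6]
eef_rot: [-3.139, 0.0, -2.948]
contact_force: [-1.1, -7.0, -3.3]
opening: 17.4
```

{"method": "send_rows", "body": {
  "commands": [
    [[0,0.5,0,0],[0,1,0,0],[0,1.5,0,0],[0,1.5,0,0]]
  ]
}}

```text
time: 26.5
tool_pos: [537.5, -238.6, 82.6]
eef_rot: [-3.137, 0.001, -2.949]
contact_force: [1.5, -12.3, -7.0]
opening: 17.5
```

The bolt is at its stop: force rises and position doesn't change. I'll relax the push, release, and withdraw upwards.

{"method": "send_rows", "body": {
  "commands": [
    [[0,-1.5,0,0],[0,-2.5,0,0],[0,-2.5,0,0]]
  ]
}}

```text
time: 26.8
tool_pos: [537.6, -238.7, 82.5]
eef_rot: [-3.141, -0.0, -2.948]
contact_force: [-2.4, -5.7, -0.5]
opening: 17.8
```

{"method": "send_rows", "body": {
  "commands": [
    [[0,0,0,0],[0,0,0,0],[0,0,0,0],[0,0,0,0],[0,0,0,0]]
  ],
  "gripper": -0.3
}}

```text
time: 27.3
tool_pos: [538.0, -237.8, 82.6]
eef_rot: [3.142, 0.0, -2.947]
contact_force: [-0.0, -0.3, -0.8]
opening: 49.3
```

{"method": "send_rows", "body": {
  "commands": [
    [[0,0,-10,0],[0,0,-30,0],[0,0,-55,0],[0,0,-80,0],[0,0,-100,0]]
  ]
}}

```text
time: 27.8
tool_pos: [538.1, -238.4, 184.9]
eef_rot: [-3.141, 0.002, -2.948]
contact_force: [0.4, -0.6, -0.2]
opening: 56.6
```

{"method": "send_rows", "body": {
  "commands": [
    [[-10,30,0,0],[-20,70,0,0],[-20,110,0,0],[-20,150,0,0],[-20,190,0,0]]
  ]
}}

```text
time: 28.3
tool_pos: [520.4, -46.5, 183.5]
eef_rot: [-3.141, 0.001, -2.948]
contact_force: [0.5, 0.0, -0.1]
opening: 56.7
```

{"method": "send_rows", "body": {
  "commands": [
    [[0,30,0,0],[0,70,0,0],[0,110,0,0],[0,130,0,0],[0,130,0,0]]
  ]
}}

```text
time: 28.8
tool_pos: [495.1, 83.2, 183.3]
eef_rot: [3.141, 0.001, -2.942]
contact_force: [0.5, -0.3, 0.1]
opening: 56.7
```

```bash
python3 - <<'E'
from h import *
S=cam("scene"); crop(S,140,230,105,110,7,"p2")
T=cam("top"); crop(T,330,140,110,115,6,"p1")
cv2.imwrite("pics/topend.png",T["img"][:,:,::-1])
np.save("caps6.npy",dict(T=T,S=S),allow_pickle=True)
for q in ("solvent","blank","spanner"):
    for n,c in (("top",T),("scene",S)):
        d=cams.landmark_of(n,q)[:1]
        if d: u=np.array(d[0]["point"])*[512,384]; print(n,q,round(d[0]["p"],2),u.round(1),ray(c,u,0).round(1)[:2])
E
python3 go.py 500 0 180 3.3366
```

```text
top solvent 0.89 [324.9 118.5] [800.9 -40.1]
scene solvent 0.89 [304.6 283.1] [788.5 -33.1]
top blank 0.53 [269.8 130.9] [756.9 145.9]
scene blank 0.97 [318.7 230. ] [754.1 141.4]
top spanner 0.87 [163.7 215.4] [469.1 490.2]
scene spanner 0.55 [288.1 118. ] [473.  492.6]
t 29.2 tcp [495.8  78.8 182.6] rpy [-3.1415  0.     -2.9489] F [ 0.1  0.7 -0.6] open 56.7 q [-0.56  0.05  0.32  1.89 -0.02  1.21  1.54]
shift tool [ 11.  -78.1   2.6] spin deg -0.13
```

View pics/p2.png

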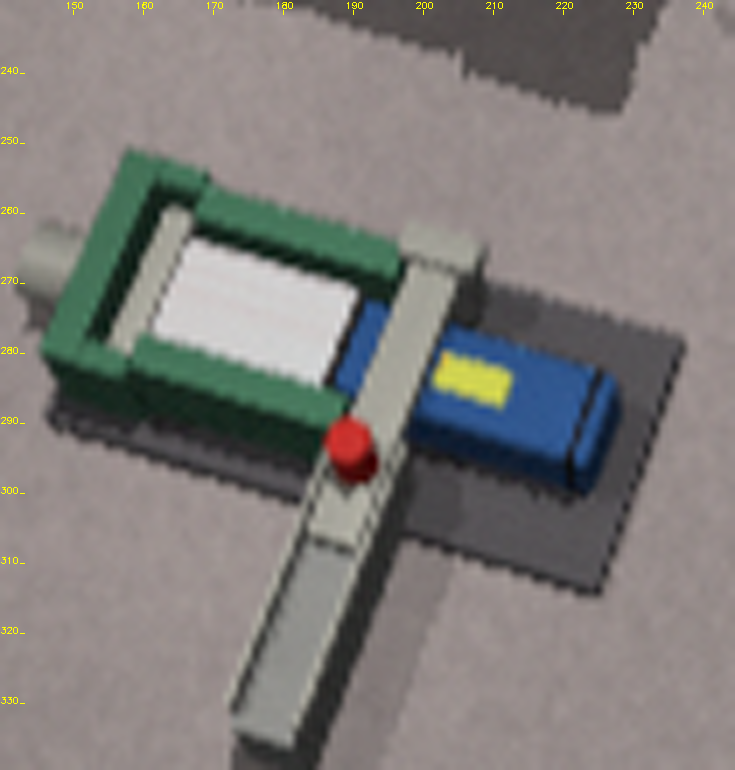

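View pics/p1.png

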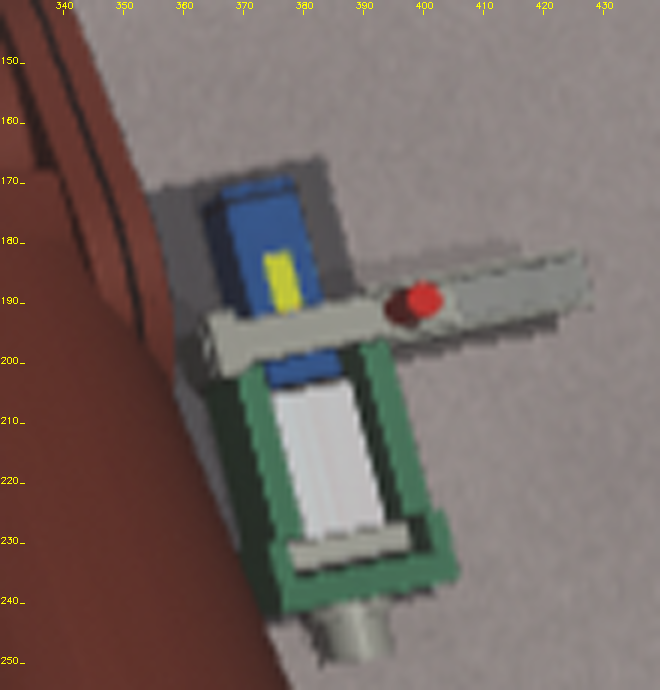

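View pics/topend.png

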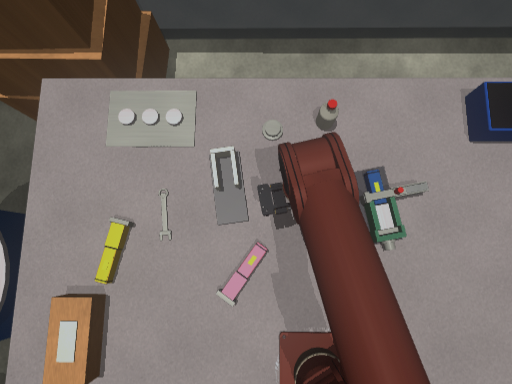

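The bolt lies across the actuator into the keeper post in both views. A last numeric check, then I hand in.

Run:
```python
from h import *
from scipy.optimize import least_squares
d=np.load("caps6.npy",allow_pickle=True).item(); T,S=d["T"],d["S"]
FIX=(512.3,-192.6,.195)
cc,ss=np.cos(FIX[2]),np.sin(FIX[2])
for n,c,u in (("T",T,(400.3,189.5)),("S",S,(189.2,292.8))):
    v=ray(c,u,104)-np.array([*FIX[:2],0]); print(n,"knob fix",(cc*v[0]+ss*v[1]).round(1),(-ss*v[0]+cc*v[1]).round(1))
s=lambda p:np.array(p)/7+[139.5,229.5]; t=lambda p:np.array(p)/6+[329.5,139.5]
L=[(S,(-10,22,56),s((360,292))),(S,(-10,-22,56),s((327,387))),(S,(-86,22,56),s((193,238))),(S,(-86,-22,56),s((152,335))),(S,(-86,32,56),s((193,212))),(S,(-100,32,56),s((165,205))),(S,(100,20,56),s((618,380))),
(T,(-10,22,56),t((271,392))),(T,(-10,-22,56),t((350,379))),(T,(-86,32,56),t((288,547))),(T,(-86,-32,56),t((406,522))),(T,(-100,32,56),t((296,571))),(T,(-100,-32,56),t((410,545))),(T,(100,20,56),t((220,192))),(T,(100,-20,56),t((293,177)))]
f=lambda p:np.ravel([proj(c,pose(*p,P))[0]-u for c,P,u in L])
r=least_squares(f,(512,-192,.195),loss="soft_l1"); print("valve",r.x.round(3),f(r.x).reshape(-1,2).round(1).tolist())
s=sensors.state(); print(s["time"],np.abs(s["joint_velocities"]).max())
```

```text
T knob fix 18.0 -49.9
S knob fix 17.0 -50.9
valve [ 5.11932e+02 -1.93392e+02  1.97000e-01] [[0.8, -0.1], [-0.4, 0.9], [-0.4, -0.0], [-0.8, 0.4], [1.0, 0.5], [0.4, 0.1], [0.6, -0.7], [-0.6, 0.7], [0.2, 0.2], [-0.6, -0.1], [0.4, 0.1], [-0.8, 0.5], [0.9, 0.8], [-0.1, -0.4], [0.3, -0.3]]
29.2 0.005158169295917652
```

Everything checks out: the knob is at y ≈ -50, and the valve is within 1 mm of the seat. Handing in.

Run:
```python
from bench import ctrl
print(ctrl.close_job())
```

```text
the job is handed in; nothing more can be done
None
```

The job is handed in at about 29 s of the 66 s allowed, with the valve in the green fixture and the bolt across it. No verdict is reported back, so the checks below are mine.

**What I did:** I lifted the valve out of the rack by its body and laid it flat on the free bench between rack and fixture. After letting go I gripped it by the blue actuator, lowered it level into the bay and released it. I then gripped the red knob and slid the bolt to its stop. There the push rose to about 12 N with no further travel, so I let go and backed the arm away.

**Last checks:**
- **Valve:** the two-camera fit puts it about 1 mm from the seat in x and y, and 0.002 rad out of line. It touched the floor at the expected height.
- **Bolt:** the knob measures at fixture y of -50 to -51, where -50 is fully closed.
- **Bystanders:** bottle, blank flange and spanner read within about 14 mm of their first network readings. The arm never came near them, so I put this down to network scatter.
- **Disagreements:** the two cameras and the arm's own position differed by 1–2 mm. Two hand-picked flange corners were off by about 8 pixels in one fit because I had picked a shadow; the other points outweighed them.

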